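# Refill the empty cell of the ward's medicine carousel

## Task

Press down the knob of the medicine carousel and turn it anticlockwise until the opening of its clear cover stands over the one empty cell, then let it spring up and lock there. Pick up the measuring cup, pour all six vials through the opening into that cell, and set the cup back upright on the desk. Leave the cover locked over that cell, and do not disturb the bottle, the tape or the stapler.

Things in the scene. Friction and masses are not known exactly. Their poses are not given: they have to be found in the camera images.
- cover (a joint): Angle (rad) of the carousel's clear cover, 0 parked with the opening over the blank sector (it starts within 0.03 of that), growing anticlockwise from above; stops let it turn from 0 to the last cell at 5.03 and back, not past the blank. Lock positions are 2 pi/5 apart; locked it has 0.05 rad of play either way. Turns only with the knob pushed down, then easily (under 0.1 N m).
- knob (a joint): How far (m) the knob is pushed down: 0 fully up (cover locked), 0.0065 fully down. Spring: 5 N to start, 11.5 N at the bottom. Square lugs hidden in the hub leave their notches when it is down over 4.5 mm. Let go between notches, it stays 4 mm down and the cover stays where it is; only within about 0.05 rad of a notch does it spring up and lock.
- knob_grip (a point): Point on the cover's turning axis, in the grey knob's upright bar grip, 92 mm above the desk, 6.5 mm under the bar's top. The bar is 52 mm long, 12 mm thick, 28 mm tall, on a collar 40 mm across whose top is 70.5 mm above the desk (all with the knob up). x points along the bar, towards the opening; z up. Turns and sinks with the knob.
- window (a point): Middle of the cover's one wedge-shaped opening (65 degrees wide, 36 to 112 mm from the axis, inside a white filling collar 10 mm high, 3 mm thick), 75 mm from the axis, on the cover's top face, 59 mm above the desk; x points outward. The cover is a clear disc 240 mm across, 4 mm thick, that turns with the knob.
- carousel: White round base of the medicine carousel, fixed: 240 mm across, 54 mm high, hub 52 mm across, five equal sectors between 3 mm walls. Origin on the axis, at the desk. The sector along its +x is blank (solid). The others are cells 49 mm deep, floor at 5 mm, each with a round foam pad; three hold four standing vials each, one is empty (the 2nd or 3rd anticlockwise from the blank).
- empty: The foam pad (50 mm across, 1.5 mm thick) on the floor of the one empty cell; origin under its middle, 75 mm from the carousel's axis, 5 mm above the table. Its own yaw means nothing.
- cup: Round steel measuring cup, 0.11 to 0.18 kg, 52 mm high, flaring from 54 mm across at the foot to 78 mm at the rim, wall 2.5 mm, floor 4 mm thick, with a straight handle that points to the cup's own -x. Origin under the middle of its foot; z up. Six vials stand in it.
- cup_lip (a point): Point of the cup's rim opposite the handle: 39 mm ahead (+x) of the cup's axis, 52 mm above its foot. The vials leave over this lip when the cup is tipped away from its handle; the flared wall there lies level at 78 degrees of tilt, and steel and vials are slippery (friction about 0.3).
- cup_handle (a point): Grip point in the middle of the handle's cross-section, 72 mm behind (-x) the cup's axis and 45 mm above its foot. The handle is a bar 12 mm wide (y), 14 mm tall (z), from 35 to 125 mm behind the axis.
- vial0: One of six small stoppered vials in the cup: 16 mm across, 34 mm long, amber body with an aluminium cap 13.6 mm across, 11 g; origin at its middle, z along it.
- vial1: One of six small stoppered vials in the cup: 16 mm across, 34 mm long, amber body with an aluminium cap 13.6 mm across, 11 g; origin at its middle, z along it.
- vial2: One of six small stoppered vials in the cup: 16 mm across, 34 mm long, amber body with an aluminium cap 13.6 mm across, 11 g; origin at its middle, z along it.
- vial3: One of six small stoppered vials in the cup: 16 mm across, 34 mm long, amber body with an aluminium cap 13.6 mm across, 11 g; origin at its middle, z along it.
- vial4: One of six small stoppered vials in the cup: 16 mm across, 34 mm long, amber body with an aluminium cap 13.6 mm across, 11 g; origin at its middle, z along it.
- vial5: One of six small stoppered vials in the cup: 16 mm across, 34 mm long, amber body with an aluminium cap 13.6 mm across, 11 g; origin at its middle, z along it.
- gel: Bystander: bottle of hand gel, 60 mm across, 120 mm high; origin under its middle.
- tape: Bystander: roll of paper tape lying flat, 80 mm across, 24 mm high; origin under its middle.
- stapler: Bystander: black stapler, 130 x 34 mm, 39 mm high; origin under its middle.
Not all that is in view belongs to the job. Leave any green look-alike of the cup alone. There is more than one size of the carousel; the one meant has the size given above.

How it is judged:
On the way, in this order (a step that is already met when the one before it is completed fails the run):
1. the cover's opening is over the empty cell and the knob has sprung up and locked (horizontal distance between window and empty below 0.008 m and value of joint knob below 0.0015 m), for 0.3 s.
2. the cup is tipped with its lip over the opening (angle between cup's own z axis and vertical above 1 rad and horizontal distance between cup_lip and window below 0.08 m and height (world z) of cup_lip above 0.06 m), for 0.1 s.
At the end, for the whole second after the job is handed in: Opening's middle within 8 mm of the empty cell's middle, knob up (under 1.5 mm), all six vials at rest in that cell (middles within 70 mm sideways of the cell's middle, under 50 mm above the desk), cup upright on the desk (tilt under 0.08 rad, foot under 4 mm up), let go and at rest (all of step 1 and horizontal distance between each of vial0, vial1, vial2, vial3, vial4, vial5 and empty below 0.07 m and height (world z) of each of vial0, vial1, vial2, vial3, vial4, vial5 below 0.05 m and linear speed of each of vial0, vial1, vial2, vial3, vial4, vial5 below 0.05 m/s and angle between cup's own z axis and vertical below 0.08 rad and height (world z) of cup below 0.004 m and linear speed of cup below 0.02 m/s and contact force between the fingers and cup below 0.1 N); the robot touches nothing.
It fails at once if the hand gel bottle is moved by more than 30 mm (distance of gel from where it was at the start of the episode above 0.03 m).
It fails at once if the tape roll is moved by more than 30 mm (distance of tape from where it was at the start of the episode above 0.03 m).
It fails at once if the stapler is moved by more than 30 mm (distance of stapler from where it was at the start of the episode above 0.03 m).
It also fails if it takes over 72 s, if anything falls off the work surface, if the arm or the gripper's body presses on something with over 40 N, if the wrist force passes 120 N, or if a joint passes its speed limit or range.

## Robot

A 7-joint arm with a two-finger parallel gripper is mounted at the origin on the work surface. World frame = base frame: x ahead of the robot, y to its left, z up, the work surface at z = 0. Lengths are in m, angles in rad, forces in N, time in s.
With the tool pointing down it reaches from about 0.4 to 0.875 m from the base axis. Payload 19.3 kg.
Tool frame: the origin (TCP) lies midway between the tips of the shut fingers; the grasp point (between the pads) lies 19 mm behind it (bot.grip_point_offset is the distance from the TCP to the grasp point, in m); z points along the fingers, y is the direction in which the jaws open and shut (so a half turn about z gives the same grasp; the last joint's range is limited). The gripper opens to 85 mm and grips with 20 to 120 N. Pads are 22 mm wide; open, the fingers measure 114 mm over their backs; the gripper's body (76 mm by 85 mm) begins 54 mm behind the grasp point. The pads swing forward as they close: fully open they stand 13 mm farther back than shut.
Start: joints at [1.047, 0.521, -0.036, 1.599, 0.021, 1.021, -0.113], TCP at [0.274, -0.562, 0.231] pointing down, gripper open.
Joint ranges: [-2.91, 2.91], [-0.3, 2.13], [-1.5, 1.42], [0.17, 2.43], [-1.26, 4.41], [0.16, 1.93], [-2.52, 2.52]. Speed limits (rad/s): [1.89, 1.89, 2.39, 2.39, 3.01, 3.01, 3.01].

## Interface

Orientations are given as [roll, pitch, yaw] about the fixed x, y, z axes, in that order (R = Rz(yaw) Ry(pitch) Rx(roll)).
In Python, from workcell import bot, viewer, workorder gives the robot as it stands.
- The arm moves only by the tool move_arm, never from a script. Its argument "plan" is a list of rows, each a list of 6 numbers: the shift along the tool's x, y, z scaled (see below), then the turn, a rotation vector about the tool's x, y, z scaled (see below). A call has 1 to 5 rows; each row shifts and turns the commanded pose from where the row before left it, along the tool's axes as they then stand; what a row does not reach is not made up. The controller multiplies each number of a shift by 0.025 m and each number of a turn by pi rad. A row lasts 1/10 s, in which the tool goes at most 50 mm and 8.59 degrees, less where a joint would pass 70% of its speed; a pose out of reach is approached as far as the arm can. A call with a number of a shift or a turn outside -1 to 1 is refused whole. A call with a gripper value outside its range is refused whole. "claw" is the closure, from -1 (fully open) to 1 (shut), so that 0 is half open, set as the call begins (left out, the last holds). The fingers move at their own pace and stop on an object; "force" is the grip in N (left out, the last holds). Time passes only in rows, so rows that do not move let the fingers close. It gives the time, the measured TCP pose, the force and the opening at its end, in the units of the state.
- bot.observe(): the state, without advancing time (a new reading comes with each control period).
- viewer.grab_frame(name): name is "scene" or "top" or "wrist"; returns the picture (420x560x3 uint8, red, green, blue); there is no depth.
- viewer.camera_info(name): a dict with "K" (3x3 intrinsics, pixels), "R" (3x3) and "t" (3): a world point X has camera coordinates R X + t. Camera axes: x right, y down, z forward; pixel columns grow to the right and rows downward; lengths in m; the calibration is good to about 2 mm. A picture is of the moment at which its call begins: read the wrist's pose just before it. camera_info takes no time and is no camera call; for the wrist camera it gives the pose at the moment of the call.
- workorder.job_done(): hands the job in, once; it reports no verdict.
The state is a dict: "clock": time; "qpos": joint angles; "qd": joint speeds; "joint_efforts": joint torques, N m; "position": TCP position; "tool_rot": TCP orientation; "force": force on the tool from outside, world axes, zero at the start; "moment": the same for the moment, N m; "grip_width": finger opening in m.
Only numpy, scipy, OpenCV 4.12 (cv2) and the standard library are available. Lean on these libraries where they do the work, as an engineer would, in place of code of your own. Each camera call takes 0.05 s, during which the arm holds its last target.

## Working session

There is one attempt and no reset: what is moved stays moved. The work goes in short steps, Python scripts to look and compute and a tool call to move; the robot and the scene stay as the last step left them, time stands still between calls to the robot, and variables do not carry over. Pictures are saved under pics/ and viewed, and the job is handed in when it is done.

Besides the shell and the picture viewer there is one more tool, called after ">>>" as a command line: name --pt "numbers of a row" for each row, then --argument value for the rest. move_arm: Moves the arm, as the interface text tells. Shifts and turns lie within -1 to 1; 1 stands for 0.025 m of shift or pi rad of turn. Its arguments: {"type":"object","properties":{"plan":{"type":"array","items":{"type":"array","items":{"type":"number"}}},"claw":{"type":"number"},"force":{"type":"number"}},"required":["plan"]}

```bash
ls; mkdir -p pics; cat > h.py <<'E'
import numpy as np, cv2
from workcell import bot, viewer, workorder
def snap(n,f):
    info=viewer.camera_info(n); im=viewer.grab_frame(n)
    cv2.imwrite('pics/'+f,im[:,:,::-1]); return im,info
def ray(info,u,v,z):
    K,R,t=[np.array(info[k],float) for k in 'KRt']
    C=-R.T@t; d=R.T@np.linalg.inv(K)@np.array([u,v,1.]); return C+d*(z-C[2])/d[2]
def proj(info,X):
    K,R,t=[np.array(info[k],float) for k in 'KRt']
    p=K@(R@np.array(X,float)+t); return p[:2]/p[2]
E
python3 - <<'E'
from h import *
print(bot.observe())
for n in ['scene','top','wrist']:
    im,i=snap(n,n+'0.png'); print(n,i)
E
```

```text
pics
{'clock': 0.0, 'qpos': array([ 1.04679361,  0.52201039, -0.03628291,  1.59996834,  0.02118973,
        1.02110584, -0.11285254]), 'qd': array([-5.89941480e-04,  2.51584048e-05, -1.81126516e-03, -1.61929695e-03,
       -1.03798941e-04,  2.51338448e-03, -1.24060969e-03]), 'joint_efforts': array([-1.76423114e-04, -9.27102757e+01,  1.98024720e+00, -3.69935632e+01,
        1.79134874e-02,  8.18618399e-03, -4.34278388e-05]), 'position': array([ 0.27379844, -0.56147968,  0.23074269]), 'tool_rot': array([-3.14048907e+00,  9.18778955e-05,  4.53695585e-01]), 'force': array([ 0.14447175, -0.84508181, -0.45244084]), 'moment': array([-0.01431588,  0.01856816,  0.00840768]), 'grip_width': 0.08561862893387655}
scene {'K': array([[541.71396551,   0.        , 280.19872364],
       [  0.        , 541.71396551, 205.46159943],
       [  0.        ,   0.        ,   1.        ]]), 'R': array([[ 0.68830557,  0.7253848 ,  0.00723441],
       [ 0.56477115, -0.52958987, -0.63290451],
       [-0.45526804,  0.43971748, -0.77419607]]), 't': array([-0.3391503 , -0.27601067,  1.92494044])}
top {'K': array([[491.91972462,   0.        , 273.23388322],
       [  0.        , 491.91972462, 209.42091289],
       [  0.        ,   0.        ,   1.        ]]), 'R': array([[ 0.0220867 , -0.99953781,  0.02088896],
       [-0.99077189, -0.02467825, -0.13327429],
       [ 0.1337282 , -0.0177526 , -0.99085903]]), 't': array([-0.07627446,  0.55417127,  1.20816918])}
wrist {'K': array([[334.33292059,   0.        , 280.51622073],
       [  0.        , 334.33292059, 214.13001114],
       [  0.        ,   0.        ,   1.        ]]), 'R': array([[ 0.43911685, -0.89842809, -0.00183039],
       [-0.85036145, -0.41627948,  0.32186456],
       [-0.28993411, -0.13977966, -0.94678395]]), 't': array([-0.62454072, -0.04336662,  0.38073936])}
```

View pics/scene0.png

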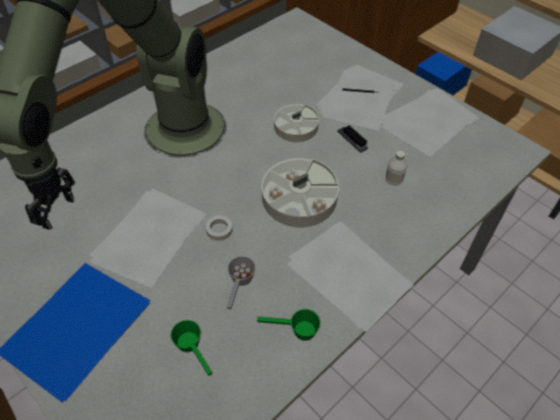

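View pics/top0.png

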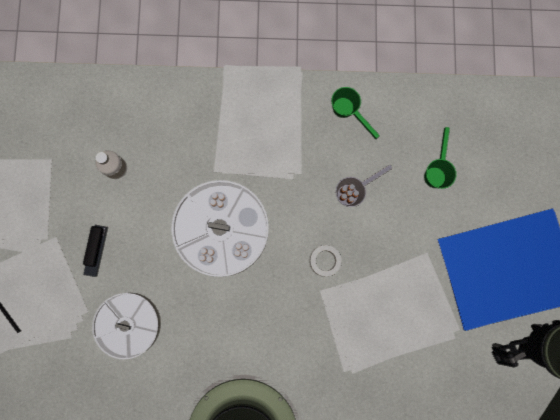

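View pics/wrist0.png

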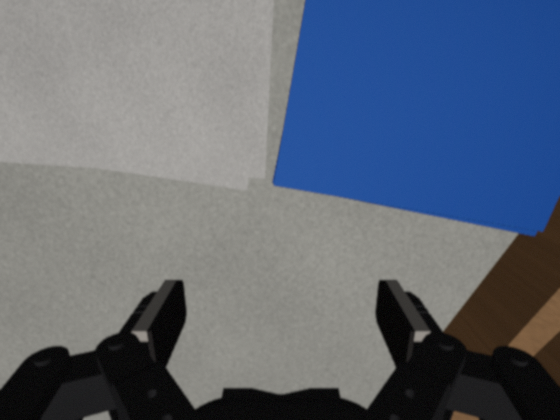

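The top view shows the big carousel at about (220,228) with the empty pad at about (248,216), and the steel cup at (350,192) with its handle toward (390,168). The tape is at (325,261).

```bash
python3 - <<'E'
import cv2
im=cv2.imread('pics/top0.png')
a=cv2.resize(im[170:285,160:280],None,fx=5,fy=5,interpolation=cv2.INTER_CUBIC); cv2.imwrite('pics/z1.png',a)
a=cv2.resize(im[140:290,300:410],None,fx=4,fy=4,interpolation=cv2.INTER_CUBIC); cv2.imwrite('pics/z2.png',a)
E
```

```text
(no output)
```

View pics/z1.png

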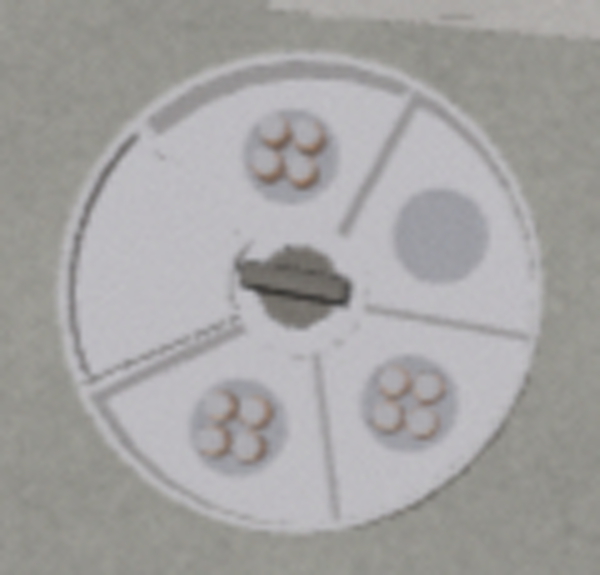

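View pics/z2.png

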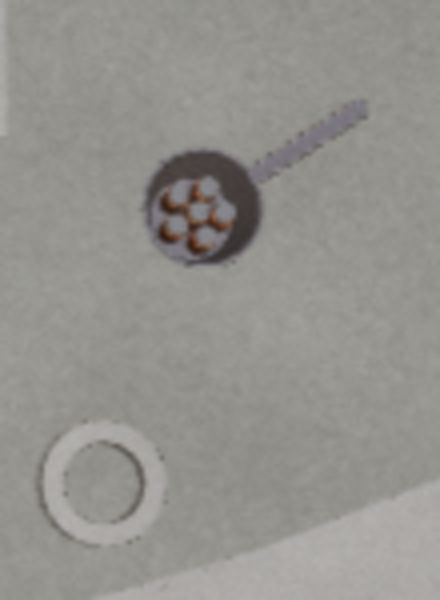

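```bash
cat > meas.py <<'E'
from h import *
im=cv2.imread('pics/top0.png').astype(int); info=viewer.camera_info('top')
def fitc(P):
    A=np.c_[2*P,np.ones(len(P))]; s=np.linalg.lstsq(A,(P**2).sum(1),rcond=None)[0]
    return s[:2],np.sqrt(s[2]+s[0]**2+s[1]**2)
# carousel silhouette
m=((im[:,:,0]>=im[:,:,1])).astype(np.uint8)
m[:150]=0;m[300:]=0;m[:,:150]=0;m[:,285:]=0
m=cv2.morphologyEx(m,cv2.MORPH_CLOSE,np.ones((7,7)));m=cv2.morphologyEx(m,cv2.MORPH_OPEN,np.ones((3,3)))
c=max(cv2.findContours(m,0,1)[0],key=cv2.contourArea)
print(cv2.fitEllipse(c))
P=np.array([ray(info,*p[0],0.057)[:2] for p in c]); ctr,r=fitc(P)
res=np.abs(np.linalg.norm(P-ctr,axis=1)-r); print('disc',ctr,r,res.max())
sel=res<0.0025; print(fitc(P[sel]))
# pads
g=im.sum(2)
pm=((im[:,:,0]-im[:,:,1]>=4)&(im[:,:,0]>140)&(im[:,:,0]<175)).astype(np.uint8)
pm[:180]=0;pm[280:]=0;pm[:,:175]=0;pm[:,268:]=0
pm2=cv2.morphologyEx(pm,cv2.MORPH_OPEN,np.ones((3,3)))
pc=[]
for c in cv2.findContours(pm2,0,1)[0]:
    if cv2.contourArea(c)<60: continue
    (u,v),rr=cv2.minEnclosingCircle(c); M=cv2.moments(c); print('pad',u,v,rr,cv2.contourArea(c),M['m10']/M['m00'],M['m01']/M['m00'],ray(info,u,v,.0065)[:2])
# cup
cm=((im.max(2)-0<135)).astype(np.uint8)
cm[:160]=0;cm[215:]=0;cm[:,:325]=0;cm[:,400:]=0
c=max(cv2.findContours(cm,0,1)[0],key=cv2.contourArea); 
vis=np.zeros_like(cm);cv2.drawContours(vis,[c],-1,255,-1)
cv2.imwrite('pics/cm.png',cv2.resize(cm[150:225,320:400]*255,None,fx=6,fy=6))
cv2.imwrite('pics/pm.png',cv2.resize(np.hstack([pm[170:290,160:280],m[170:290,160:280]])*255,None,fx=3,fy=3))
E
python3 meas.py
```

```text
((219.45098876953125, 227.98497009277344), (95.09393310546875, 96.1963882446289), 54.8054084777832)
disc [0.50510281 0.06901318] 0.11849967318615942 0.0023045697814680632
(array([0.50510281, 0.06901318]), np.float64(0.11849967318615942))
pad 247.5 216.75 9.503389358520508 248.0 247.59475806451613 216.7016129032258 [0.53924348 0.00240895]
```

```bash
python3 -c "
import cv2
a=cv2.imread('pics/cm.png');b=cv2.imread('pics/pm.png')
import numpy as np
w=max(a.shape[1],b.shape[1])
p=lambda x:cv2.copyMakeBorder(x,0,5,0,w-x.shape[1],0,value=(0,0,255))
cv2.imwrite('pics/ab.png',cv2.resize(np.vstack([p(a),p(b)]),None,fx=.72,fy=.72))"
```

```text
(no output)
```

View pics/ab.png

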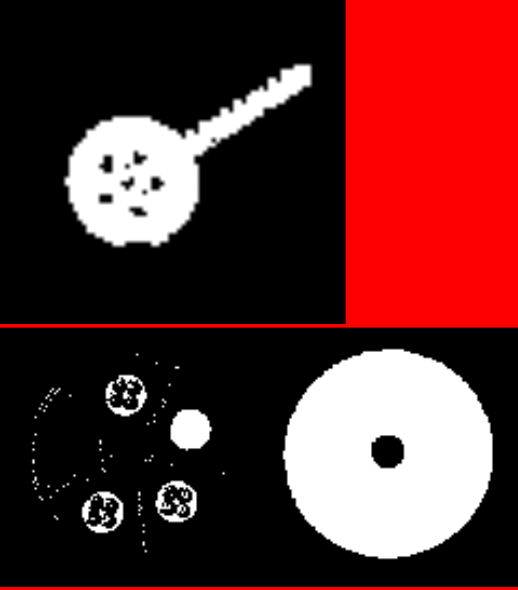

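```bash
cat >> meas.py <<'E'
print('----')
pm=cv2.morphologyEx(pm,cv2.MORPH_CLOSE,np.ones((3,3)))
Q=[]
for c in cv2.findContours(pm,0,1)[0]:
    if cv2.contourArea(c)<150: continue
    M=cv2.moments(c); u,v=M['m10']/M['m00'],M['m01']/M['m00']
    Q.append(ray(info,u,v,.0065)[:2]); print(u,v,Q[-1])
Q=np.array(Q); cc,rr=fitc(Q); print('pads fit',cc,rr, np.degrees(np.arctan2(*(Q-cc).T[::-1])))
# cup
cl=cv2.morphologyEx(cm,cv2.MORPH_CLOSE,np.ones((5,5)))
body=cv2.morphologyEx(cl,cv2.MORPH_OPEN,cv2.getStructuringElement(2,(13,13)))
c=max(cv2.findContours(body,0,1)[0],key=cv2.contourArea); P=np.array([ray(info,*p[0],0.052)[:2] for p in c]); print('cup',fitc(P))
cup=fitc(P)[0]
h=cl.copy(); h[cv2.dilate(body,np.ones((5,5)))>0]=0
n,l,s,_=cv2.connectedComponentsWithStats(h); k=1+np.argmax(s[1:,4]); v,u=np.where(l==k)
H=np.array([ray(info,a,b,0.052)[:2] for a,b in zip(u,v)])
mu=H.mean(0); d=np.linalg.svd(H-mu)[2][0]; d*=np.sign(d@(mu-cup)); print('handle',mu,np.degrees(np.arctan2(d[1],d[0])),'from ctr',np.degrees(np.arctan2(*(mu-cup)[::-1])),((H-cup)@d).max(),((H-cup)@d).min(), (mu-cup)@np.array([-d[1],d[0]]))
# knob bar
E
python3 meas.py | sed -n '/----/,$p'
```

```text
----
207.24708171206225 255.08365758754863 [0.43800039 0.1023974 ]
241.30262316058858 250.1797824696097 [0.45252929 0.01577952]
247.6586985391766 216.734395750332 [0.53929425 0.00199967]
217.77755376344084 200.91263440860214 [0.57875275 0.08072125]
pads fit [0.50502222 0.0687853 ] 0.0748337640117337 [ 153.36578693 -134.72147493  -62.83470705    9.19561288]
cup (array([ 0.60526782, -0.25712906]), np.float64(0.03760771600364696))
handle [ 0.65231877 -0.32894054] -56.27701148547811 from ctr -56.767144839143754 0.12499447098006135 0.04917425293827774 -0.0007344126029894042
```

```bash
cat > pl.py <<'E'
from h import *
from scipy.spatial.transform import Rotation as Ro
import sys,math,json
def plan(tp,tr,p=None,R=None,n=None,rs=3):
    if p is None:
        s=bot.observe(); p=s['position']; R=Ro.from_euler('xyz',s['tool_rot'])
    p=np.array(p,float); tp=np.array(tp,float); tr=tr if isinstance(tr,Ro) else Ro.from_euler('xyz',tr)
    if n is None:
        n=1
        n=max(1,math.ceil(np.linalg.norm(tp-p)/0.024),math.ceil((R.inv()*tr).magnitude()/math.radians(8.2)))
    rows=[]; p0=p.copy();R0=R;rv=(R0.inv()*tr).as_rotvec()
    for k in range(1,n+1):
        wp=p0+(tp-p0)*k/n; wr=R0*Ro.from_rotvec(rv*k/n)
        sh=np.round(R.inv().apply(wp-p)/0.025,2)+0.; tu=np.round((R.inv()*wr).as_rotvec()/np.pi,rs)+0.
        rows.append([float(x) for x in [*sh,*tu]])
        p=p+R.apply(sh*0.025); R=R*Ro.from_rotvec(tu*np.pi)
    for i in range(0,n,5): print(json.dumps(rows[i:i+5]))
    print('end',p.round(4),R.as_euler('xyz').round(4),n)
    return p,R
E
python3 - <<'E'
from pl import *
plan([0.505,0.069,0.20],[np.pi,0,np.radians(81.2)])
E
```

```text
[[0.67, -0.64, 0.04, 0.0, 0.0, -0.011], [0.69, -0.62, 0.05, 0.0, 0.0, -0.01], [0.71, -0.6, 0.04, 0.0, 0.0, -0.011], [0.72, -0.57, 0.04, 0.0, 0.0, -0.01], [0.75, -0.55, 0.05, 0.0, 0.0, -0.011]]
[[0.77, -0.52, 0.04, 0.0, 0.0, -0.01], [0.78, -0.5, 0.04, 0.0, 0.0, -0.011], [0.79, -0.47, 0.04, 0.0, 0.0, -0.011], [0.82, -0.44, 0.05, 0.0, 0.0, -0.01], [0.83, -0.42, 0.04, 0.0, 0.0, -0.011]]
[[0.84, -0.39, 0.04, 0.0, 0.0, -0.01], [0.85, -0.36, 0.05, 0.0, 0.0, -0.011], [0.86, -0.33, 0.04, 0.0, 0.0, -0.01], [0.88, -0.31, 0.04, 0.0, 0.0, -0.011], [0.88, -0.27, 0.05, 0.0, 0.0, -0.011]]
[[0.9, -0.24, 0.04, 0.0, 0.0, -0.01], [0.9, -0.22, 0.04, 0.0, 0.0, -0.011], [0.91, -0.18, 0.05, 0.0, 0.0, -0.01], [0.91, -0.16, 0.04, 0.0, 0.0, -0.011], [0.92, -0.12, 0.04, 0.0, 0.0, -0.011]]
[[0.92, -0.1, 0.04, 0.0, 0.0, -0.01], [0.92, -0.06, 0.05, 0.0, 0.0, -0.011], [0.93, -0.03, 0.04, 0.0, 0.0, -0.01], [0.92, 0.0, 0.04, 0.0, 0.0, -0.011], [0.93, 0.03, 0.05, 0.0, 0.0, -0.01]]
[[0.92, 0.06, 0.04, 0.0, 0.0, -0.011], [0.93, 0.09, 0.04, 0.0, 0.0, -0.011], [0.91, 0.12, 0.05, 0.0, 0.0, -0.01], [0.92, 0.15, 0.04, 0.0, 0.0, -0.011]]
end [0.5049 0.0691 0.2   ] [-3.1411e+00 -7.0000e-04  1.4182e+00] 29
```

>>> move_arm --pt "0 0 0 0 0 -0.044" --pt "0 0 0 0 0 -0.044" --pt "0 0 0 0 0 -0.044" --pt "0 0 0 0 0 -0.044" --pt "0 0 0 0 0 -0.044" --claw -1

```text
clock: 0.65
position: [0.2739, -0.5616, 0.2311]
tool_rot: [-3.141, -0.0, 1.151]
force: [-0.3, 0.1, 0.9]
grip_width: 0.0855
```

>>> move_arm --pt "0 0 0 0 0 -0.043" --pt "0 0 0 0 0 -0.043" --pt "0.9 0.2 0.04 0 0 0" --pt "0.9 0.2 0.04 0 0 0" --pt "0.9 0.2 0.04 0 0 0"

```text
clock: 1.15
position: [0.2993, -0.4965, 0.228]
tool_rot: [-3.141, -0.0, 1.415]
force: [0.2, -0.3, -1.2]
grip_width: 0.0857
```

>>> move_arm --pt "0.9 0.2 0.04 0 0 0" --pt "0.9 0.2 0.04 0 0 0" --pt "0.9 0.2 0.04 0 0 0" --pt "0.9 0.2 0.04 0 0 0" --pt "0.9 0.2 0.04 0 0 0"

```text
clock: 1.65
position: [0.3415, -0.3892, 0.2231]
tool_rot: [-3.141, -0.0, 1.415]
force: [0.1, -0.6, 0.3]
grip_width: 0.085
```

```bash
python3 - <<'E'
from pl import *
s=bot.observe();print(s['qpos'].round(3),s['force'].round(1),s['clock'])
plan([0.505,0.069,0.20],[np.pi,0,np.radians(81.2)])
E
```

```text
[ 0.987  0.376 -0.323  1.877  0.148  0.912  0.438] [ 0.1 -0.6  0.3] 1.65
[[0.91, 0.17, 0.04, 0.0, 0.0, 0.0], [0.91, 0.17, 0.05, 0.0, 0.0, 0.0], [0.91, 0.18, 0.04, 0.0, 0.0, 0.0], [0.91, 0.17, 0.05, 0.0, 0.0, 0.0], [0.91, 0.17, 0.04, 0.0, 0.0, 0.0]]
[[0.91, 0.17, 0.05, 0.0, 0.0, 0.0], [0.91, 0.18, 0.04, 0.0, 0.0, 0.0], [0.91, 0.17, 0.04, 0.0, 0.0, 0.0], [0.91, 0.17, 0.05, 0.0, 0.0, 0.0], [0.91, 0.17, 0.04, 0.0, 0.0, 0.0]]
[[0.91, 0.17, 0.05, 0.0, 0.0, 0.0], [0.92, 0.18, 0.04, 0.0, 0.0, 0.0], [0.91, 0.17, 0.04, 0.0, 0.0, 0.0], [0.91, 0.17, 0.05, 0.0, 0.0, 0.0], [0.91, 0.17, 0.04, 0.0, 0.0, 0.0]]
[[0.91, 0.18, 0.05, 0.0, 0.0, -0.001], [0.91, 0.17, 0.04, 0.0, 0.0, 0.0], [0.91, 0.18, 0.05, 0.0, 0.0, 0.0], [0.91, 0.17, 0.04, 0.0, 0.0, 0.0], [0.91, 0.18, 0.04, 0.0, 0.0, 0.0]]
[[0.91, 0.17, 0.05, 0.0, 0.0, 0.0]]
end [0.505  0.0691 0.1999] [-3.1414e+00 -1.0000e-04  1.4182e+00] 21
```

>>> move_arm --pt "0.91 0.17 0.04 0 0 0" --pt "0.91 0.17 0.05 0 0 0" --pt "0.91 0.18 0.04 0 0 0" --pt "0.91 0.17 0.05 0 0 0" --pt "0.91 0.17 0.04 0 0 0"

```text
clock: 2.15
position: [0.3804, -0.2802, 0.2177]
tool_rot: [-3.141, -0.0, 1.415]
force: [0.2, 0.5, -0.1]
grip_width: 0.085
```

>>> move_arm --pt "0.91 0.17 0.04 0 0 0" --pt "0.91 0.17 0.05 0 0 0" --pt "0.91 0.18 0.04 0 0 0" --pt "0.91 0.17 0.05 0 0 0" --pt "0.91 0.17 0.04 0 0 0"

```text
clock: 2.65
position: [0.4193, -0.1712, 0.2122]
tool_rot: [-3.141, -0.0, 1.415]
force: [0.0, -0.9, -0.5]
grip_width: 0.0857
```

>>> move_arm --pt "0.91 0.17 0.04 0 0 0" --pt "0.91 0.17 0.05 0 0 0" --pt "0.91 0.18 0.04 0 0 0" --pt "0.91 0.17 0.05 0 0 0" --pt "0.91 0.17 0.04 0 0 0"

```text
clock: 3.15
position: [0.4582, -0.0621, 0.2067]
tool_rot: [-3.141, 0.0, 1.415]
force: [0.7, -0.6, 0.7]
grip_width: 0.0854
```

```bash
python3 - <<'E'
from pl import *
im,i=snap('wrist','w1.png')
s=bot.observe();print(s['qpos'].round(3),s['position'],s['force'].round(1),s['clock'])
print(-i['R'].T@i['t'],proj(i,[.505,.069,.0985]))
plan([0.505,0.069,0.20],[np.pi,0,np.radians(81.2)])
E
```

```text
[ 0.385  0.328 -0.473  2.02   0.197  0.836 -0.352] [ 0.45929731 -0.05860075  0.20675163] [ 0.7  5.7 -0.9] 3.2
[0.47040901 0.01911095 0.34918766] [321.02663486  13.00504285]
[[0.89, 0.17, 0.05, 0.0, 0.0, 0.0], [0.88, 0.17, 0.04, 0.0, 0.0, 0.0], [0.89, 0.18, 0.05, 0.0, 0.0, 0.0], [0.89, 0.17, 0.05, 0.0, 0.0, 0.0], [0.89, 0.17, 0.04, 0.0, 0.0, 0.0]]
[[0.88, 0.17, 0.05, 0.0, -0.001, 0.0]]
end [0.505  0.0689 0.2   ] [3.1411e+00 1.5000e-03 1.4182e+00] 6
```

View pics/w1.png

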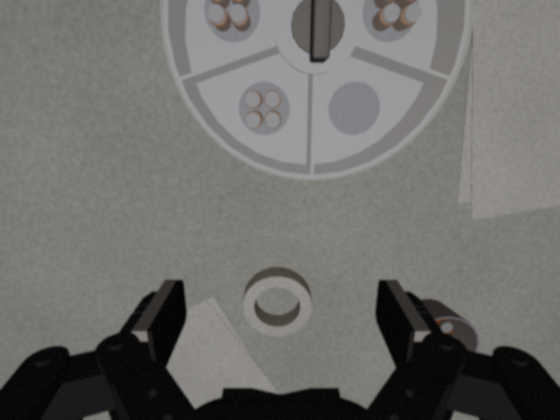

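The wrist picture shows the knob bar near (320,25), lined up with the tool x axis, and the cup at lower right (447,330). I'll advance two rows for a better look.

>>> move_arm --pt "0.9 0.17 0.0 0 0 0" --pt "0.9 0.17 0.0 0 0 0" --pt "0 0 0 0 0 0"

```text
clock: 3.5
position: [0.4741, -0.0173, 0.2068]
tool_rot: [3.141, -0.001, 1.418]
force: [0.0, -0.0, -0.5]
grip_width: 0.0855
```

```bash
python3 - <<'E'
from pl import *
im,i=snap('wrist','w2.png')
s=bot.observe();print(s['qpos'].round(3),s['position'],s['clock'])
print(proj(i,[.505,.069,.0985]))
cv2.imwrite('pics/w2z.png',cv2.resize(im[0:240,160:480,::-1],None,fx=2.4,fy=2.4,interpolation=cv2.INTER_CUBIC))
np.savez('w2.npz',**i)
E
```

```text
[ 0.303  0.347 -0.482  1.994  0.211  0.849 -0.449] [ 0.47351993 -0.01887918  0.20668446] 3.55
[306.25645543  89.1560067 ]
```

View pics/w2z.png

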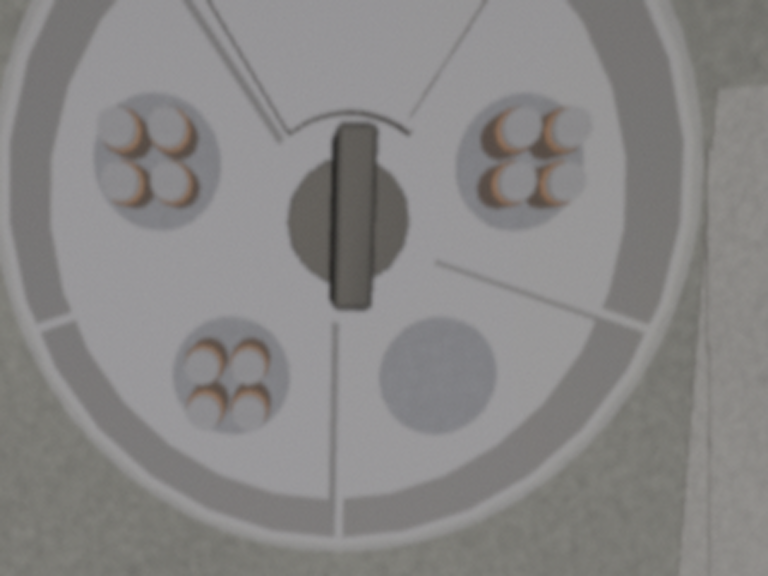

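Bar top corners in the zoom: (340,126), (378,126), (331,308), (371,308), centred near (355,217). This agrees with the predicted point to about 1.5 px.

```bash
python3 - <<'E'
from pl import *
i=np.load('w2.npz')
f=lambda x,y:ray(i,x/2.4+160,y/2.4,.0985)[:2]
a=f(359,126);b=f(351,308);print(a,b,(a+b)/2,np.linalg.norm(a-b),np.degrees(np.arctan2(*(a-b)[::-1])))
c=(a+b)/2
plan([0.506,0.069,0.125],[np.pi,0,np.radians(81.2)])
plan([*c,0.125],[np.pi,0,np.radians(81.2)])
E
```

```text
[0.51020361 0.0918704 ] [0.50160403 0.04244229] [0.50590382 0.06715634] 0.05017061506840935 80.13038327132656
[[0.61, 0.12, 0.54, 0.0, 0.0, 0.0], [0.61, 0.13, 0.55, 0.0, 0.0, 0.0], [0.62, 0.12, 0.54, 0.0, 0.0, 0.0], [0.61, 0.13, 0.55, 0.0, 0.0, 0.0], [0.61, 0.12, 0.54, 0.0, 0.0, 0.0]]
[[0.61, 0.13, 0.55, 0.0, 0.0, 0.0]]
end [0.5061 0.069  0.125 ] [-3.1414e+00 -4.0000e-04  1.4173e+00] 6
[[0.6, 0.13, 0.54, 0.0, 0.0, 0.0], [0.6, 0.12, 0.55, 0.0, 0.0, 0.0], [0.6, 0.13, 0.54, 0.0, 0.0, 0.0], [0.6, 0.12, 0.55, 0.0, 0.0, 0.0], [0.6, 0.13, 0.54, 0.0, 0.0, 0.0]]
[[0.6, 0.12, 0.55, 0.0, 0.0, 0.0]]
end [0.5058 0.0672 0.125 ] [-3.1414e+00 -4.0000e-04  1.4173e+00] 6
```

>>> move_arm --pt "0.61 0.12 0.5 0 0 0" --pt "0.61 0.12 0.5 0 0 0" --pt "0.61 0.13 0.5 0 0 0" --pt "0.61 0.12 0.5 0 0 0" --pt "0.61 0.12 0.5 0 0 0"

```text
clock: 4.05
position: [0.5003, 0.0525, 0.1437]
tool_rot: [-3.141, 0.001, 1.414]
force: [-0.2, 0.2, 0.1]
grip_width: 0.0856
```

>>> move_arm --pt "0.6 0.12 0.5 0 0 0" --pt "0 0 0.7 0 0 0" --pt "0 0 0.7 0 0 0" --pt "0 0 0.7 0 0 0" --pt "0 0 0 0 0 0"

```text
clock: 4.55
position: [0.5044, 0.0663, 0.0776]
tool_rot: [-3.139, 0.001, 1.414]
force: [-0.0, -0.6, 1.8]
grip_width: 0.0857
```

```bash
python3 - <<'E'
from pl import *
s=bot.observe();print(s['qpos'].round(3),s['position'],s['clock'],s['force'])
plan([0.5055,0.0683,0.0745],[np.pi,0,np.radians(81)])
E
```

```text
[ 0.048  0.598 -0.396  2.005  0.386  0.614 -0.762] [0.50439501 0.06631097 0.07763229] 4.55 [-0.00751598 -0.55714155  1.79530165]
[[0.09, 0.03, 0.13, -0.001, 0.0, 0.0]]
end [0.5055 0.0684 0.0744] [3.1415e+00 1.3000e-03 1.4145e+00] 1
```

>>> move_arm --pt "0.08 0.03 0.12 0 0 0" --pt "0 0 0 0 0 0"

```text
clock: 4.75
position: [0.5071, 0.0693, 0.0768]
tool_rot: [3.141, -0.0, 1.415]
force: [0.1, 0.1, 1.0]
grip_width: 0.0851
```

>>> move_arm --pt "0 0 0 0 0 0" --pt "0 0 0 0 0 0" --pt "0 0 0 0 0 0" --pt "0 0 0 0 0 0" --pt "0 0 0 0 0 0" --claw 1 --force 50

```text
clock: 5.25
position: [0.5067, 0.0693, 0.0764]
tool_rot: [3.141, -0.0, 1.415]
force: [-0.0, -0.5, -1.1]
grip_width: 0.0125
```

>>> move_arm --pt "0 0 0 0 0 0" --pt "0 0 0 0 0 0" --pt "0 0 0 0 0 0"

```text
clock: 5.55
position: [0.5067, 0.0693, 0.0763]
tool_rot: [3.142, -0.0, 1.415]
force: [1.6, 0.5, -1.6]
grip_width: 0.0109
```

```bash
python3 - <<'E'
from pl import *
s=bot.observe();print(s)
E
```

```text
{'clock': 5.55, 'qpos': array([ 0.04188044,  0.60156997, -0.39381394,  2.0020664 ,  0.38854403,
        0.61038259, -0.76752264]), 'qd': array([ 0.00104889,  0.0002639 , -0.00133134, -0.0005882 ,  0.00149491,
       -0.00188968, -0.00153722]), 'joint_efforts': array([-3.53829609e-02, -8.49004054e+01, -5.77762306e+00, -2.28079140e+01,
       -7.12600979e-02,  1.87556245e-01,  1.90205574e-04]), 'position': array([0.50667989, 0.06929733, 0.07628765]), 'tool_rot': array([ 3.14155976e+00, -3.04062163e-05,  1.41507068e+00]), 'force': array([ 1.58656284,  0.51843662, -1.64769899]), 'moment': array([-0.03588978, -0.18582737,  0.0495094 ]), 'grip_width': 0.010924929774338595}
```

>>> move_arm --pt "0 0 0.1 0 0 0" --pt "0 0 0.1 0 0 0" --pt "0 0 0 0 0 0"

```text
clock: 5.85
position: [0.5067, 0.0694, 0.0714]
tool_rot: [3.141, 0.0, 1.415]
force: [-1.5, -0.5, 9.7]
grip_width: 0.011
```

>>> move_arm --pt "0 0 0.04 0 0 0" --pt "0 0 0.04 0 0 0" --pt "0 0 0 0 0 0"

```text
clock: 6.15
position: [0.5068, 0.0693, 0.0699]
tool_rot: [3.141, 0.0, 1.415]
force: [-3.1, 0.1, 15.5]
grip_width: 0.011
```

>>> move_arm --pt "0 0 0 0 0 -0.04" --pt "0 0 0 0 0 -0.04" --pt "0 0 0 0 0 -0.04" --pt "0 0 0 0 0 -0.04" --pt "0 0 0 0 0 -0.04"

```text
clock: 6.65
position: [0.5063, 0.0693, 0.0699]
tool_rot: [-3.141, 0.0, 2.049]
force: [-8.4, -1.9, 18.7]
grip_width: 0.011
```

>>> move_arm --pt "0 0 0 0 0 -0.04" --pt "0 0 0 0 0 -0.04" --pt "0 0 0 0 0 -0.04" --pt "0 0 0 0 0 -0.04" --pt "0 0 0 0 0 -0.04"

```text
clock: 7.15
position: [0.5059, 0.0689, 0.0698]
tool_rot: [-3.14, -0.0, 2.677]
force: [-10.6, -3.6, 22.0]
grip_width: 0.0113
```

>>> move_arm --pt "0 0 0 0 0 -0.04" --pt "0 0 0 0 0 -0.04" --pt "0 0 0 0 0 -0.04" --pt "0 0 0 0 0 -0.04" --pt "0 0 0 0 0 -0.04"

```text
clock: 7.65
position: [0.5059, 0.0683, 0.0698]
tool_rot: [-3.139, -0.002, -2.979]
force: [-12.3, -7.6, 24.7]
grip_width: 0.0108
```

```bash
python3 - <<'E'
from pl import *
s=bot.observe();print(s['qpos'].round(3),s['moment'])
snap('top','t2.png')
im=cv2.imread('pics/t2.png');cv2.imwrite('pics/t2z.png',cv2.resize(im[150:300,140:300],None,fx=4,fy=4,interpolation=cv2.INTER_CUBIC))
E
```

```text
[ 0.36   0.735 -0.852  1.99   0.793  0.791  0.77 ] [-1.62420296  2.63151713 -0.09919976]
```

View pics/t2z.png

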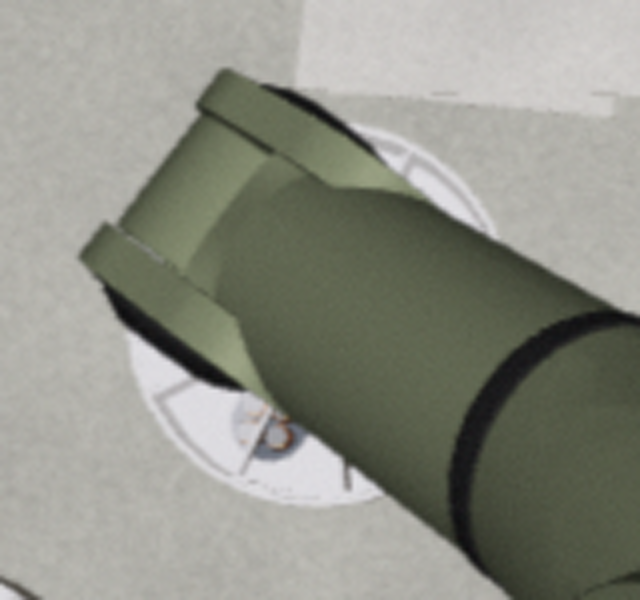

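>>> move_arm --pt "0 0 0 0 0 0" --pt "0 0 0 0 0 0" --pt "0 0 0 0 0 0" --pt "0 0 0 0 0 0" --claw -1

```text
clock: 8.1
position: [0.5066, 0.0694, 0.0692]
tool_rot: [3.142, -0.0, -2.983]
force: [-0.2, -0.7, -0.3]
grip_width: 0.0686
```

>>> move_arm --pt "0 0 -0.4 0 0 0.02" --pt "0 0 0 0 0 0.046" --pt "0 0 0 0 0 0.046" --pt "0 0 0 0 0 0.046" --pt "0 0 0 0 0 0.046"

```text
clock: 8.6
position: [0.5067, 0.0694, 0.0793]
tool_rot: [3.141, 0.0, 2.653]
force: [-0.6, 0.3, 0.2]
grip_width: 0.0853
```

>>> move_arm --pt "0 0 0 0 0 0.046" --pt "0 0 0 0 0 0.046" --pt "0 0 0 0 0 0.046" --pt "0 0 0 0 0 0.046" --pt "0 0 0 0 0 0.046"

```text
clock: 9.1
position: [0.5066, 0.0694, 0.0793]
tool_rot: [3.141, -0.0, 1.931]
force: [-0.4, -0.6, 0.6]
grip_width: 0.0853
```

>>> move_arm --pt "0 0 0 0 0 0.046" --pt "0 0 0 0 0 0.046" --pt "0 0 0 0 0 0.046" --pt "0 0 0 0 0 0.046" --pt "0 0 0 0 0 0.046"

```text
clock: 9.6
position: [0.5067, 0.0695, 0.0793]
tool_rot: [3.141, -0.0, 1.208]
force: [-1.1, 0.5, 0.1]
grip_width: 0.0852
```

```bash
python3 - <<'E'
from pl import *
s=bot.observe();print(s['qpos'].round(3),s['force'],s['position'])
plan([0.505,0.0688,0.0724],[np.pi,0,np.radians(9.3)])
E
```

```text
[ 0.012  0.591 -0.353  2.002  0.345  0.606 -0.935] [-1.06387035  0.46728803  0.06161346] [0.5066636  0.06946862 0.07932453]
[[-0.01, -0.01, 0.03, 0.0, 0.0, 0.042], [0.0, 0.0, 0.04, 0.0, 0.0, 0.041], [-0.01, -0.01, 0.03, 0.0, 0.0, 0.042], [-0.01, 0.0, 0.04, 0.0, 0.0, 0.041], [-0.01, 0.0, 0.03, 0.0, 0.0, 0.042]]
[[-0.01, -0.01, 0.04, 0.0, 0.0, 0.042], [0.0, 0.0, 0.03, 0.0, 0.0, 0.041], [-0.01, 0.0, 0.04, 0.0, 0.0, 0.042]]
end [0.505  0.0689 0.0723] [-3.1415e+00 -2.0000e-04  1.6210e-01] 8
```

>>> move_arm --pt "0 0 0 0 0 0.042" --pt "0 0 0 0 0 0.042" --pt "0 0 0 0 0 0.042" --pt "0 0 0 0 0 0.042" --pt "0 0 0 0 0 0.042"

```text
clock: 10.1
position: [0.5066, 0.0695, 0.0793]
tool_rot: [-3.142, -0.0, 0.549]
force: [0.2, -0.2, -0.5]
grip_width: 0.0855
```

>>> move_arm --pt "0 0 0 0 0 0.042" --pt "0 0 0 0 0 0.042" --pt "0 0 0 0 0 0.04" --pt "-0.06 0.05 0.25 0 0 0" --pt "0 0 0 0 0 0"

```text
clock: 10.6
position: [0.5048, 0.0678, 0.0723]
tool_rot: [3.141, 0.001, 0.169]
force: [-0.3, 0.3, 0.5]
grip_width: 0.085
```

>>> move_arm --pt "0 0 0 0 0 0" --pt "0 0 0 0 0 0" --pt "0 0 0 0 0 0" --pt "0 0 0 0 0 0" --pt "0 0 0 0 0 0" --claw 1

```text
clock: 11.1
position: [0.5054, 0.0678, 0.0731]
tool_rot: [-3.142, -0.0, 0.165]
force: [-0.3, 1.6, 0.0]
grip_width: 0.0125
```

>>> move_arm --pt "0 0 0 0 0 0" --pt "0 0 0 0 0 0" --pt "0 0 0 0 0 0"

```text
clock: 11.4
position: [0.5054, 0.0679, 0.0732]
tool_rot: [-3.142, -0.0, 0.165]
force: [-1.9, 0.4, 6.5]
grip_width: 0.0107
```

>>> move_arm --pt "0 0 0.08 0 0 0" --pt "0 0 0.06 0 0 0" --pt "0 0 0 0 0 0"

```text
clock: 11.7
position: [0.5056, 0.0679, 0.0705]
tool_rot: [-3.142, -0.001, 0.165]
force: [-6.0, -1.0, 24.8]
grip_width: 0.0107
```

```bash
python3 - <<'E'
from pl import *
s=bot.observe();print(s['qpos'].round(3),s['force'],s['position'])
E
```

```text
[-0.195  0.587 -0.073  2.021  0.079  0.536 -1.73 ] [-6.02498549 -0.98170775 24.81669535] [0.50557331 0.0679432  0.07049646]
```

>>> move_arm --pt "0 0 0 0 0 -0.043" --pt "0 0 0 0 0 -0.043" --pt "0 0 0 0 0 -0.043" --pt "0 0 0 0 0 -0.043" --pt "0 0 0 0 0 -0.043"

```text
clock: 12.2
position: [0.5059, 0.0674, 0.0705]
tool_rot: [3.14, -0.0, 0.845]
force: [-5.2, -3.1, 20.9]
grip_width: 0.0107
```

>>> move_arm --pt "0 0 0 0 0 -0.043" --pt "0 0 0 0 0 -0.043" --pt "0 0 0 0 0 -0.043" --pt "0 0 0 0 0 -0.043" --pt "0 0 0 0 0 -0.043"

```text
clock: 12.7
position: [0.5064, 0.0672, 0.0706]
tool_rot: [3.139, 0.001, 1.521]
force: [0.2, -5.2, 19.1]
grip_width: 0.0104
```

>>> move_arm --pt "0 0 0 0 0 -0.043" --pt "0 0 0 0 0 -0.043" --pt "0 0 0 0 0 -0.043" --pt "0 0 0 0 0 -0.04" --pt "0 0 0 0 0 0"

```text
clock: 13.2
position: [0.5069, 0.0673, 0.0705]
tool_rot: [3.139, 0.002, 2.051]
force: [2.4, -4.7, 19.4]
grip_width: 0.0108
```

```bash
python3 - <<'E'
from pl import *
s=bot.observe();print(s['qpos'].round(3),s['force'],s['moment'],s['position'],np.degrees(s['tool_rot'][2]))
E
```

```text
[ 0.174  0.644 -0.572  2.     0.565  0.655 -0.287] [ 2.38224085 -4.65734693 19.35371555] [-1.06495526 -0.45357755  0.04828034] [0.50691101 0.06725454 0.07054414] 117.48747418004184
```

>>> move_arm --pt "0 0 -0.1 0 0 0" --pt "0 0 -0.1 0 0 0" --pt "0 0 -0.05 0 0 0" --pt "0 0 0 0 0 0"

```text
clock: 13.6
position: [0.5068, 0.0673, 0.0764]
tool_rot: [3.139, 0.001, 2.046]
force: [6.5, -4.5, 5.9]
grip_width: 0.0109
```

>>> move_arm --pt "0 0 0 0 0 0" --pt "0 0 0 0 0 0" --pt "0 0 0 0 0 0" --pt "0 0 0 0 0 0" --pt "0 0 0 0 0 0" --claw -1

```text
clock: 14.1
position: [0.5053, 0.0679, 0.0757]
tool_rot: [-3.141, -0.0, 2.047]
force: [-0.1, -0.7, -0.4]
grip_width: 0.0819
```

>>> move_arm --pt "0 0 -0.9 0 0 0" --pt "0 0 -0.9 0 0 0" --pt "0 0 -0.9 0 0 0" --pt "-0.5 0 -0.9 0 0 0" --pt "-0.9 0 -0.9 0 0 0"

```text
clock: 14.6
position: [0.5211, 0.0375, 0.1894]
tool_rot: [3.141, -0.0, 2.049]
force: [0.3, -0.5, -0.5]
grip_width: 0.0853
```

>>> move_arm --pt "-0.9 0 0 0 0 0" --pt "-0.9 0 0 0 0 0" --pt "-0.9 0 0 0 0 0" --pt "0 0 0 0 0 0"

```text
clock: 15.0
position: [0.553, -0.0262, 0.1879]
tool_rot: [-3.141, 0.001, 2.043]
force: [-0.5, 1.0, -0.5]
grip_width: 0.0852
```

```bash
python3 - <<'E'
from pl import *
im,i=snap('wrist','w3.png')
s=bot.observe();print(s['qpos'].round(3),s['position'],s['clock'],proj(i,[.5055,.068,.0985]))
np.savez('w3.npz',**i)
E
```

```text
[ 0.418  0.532 -0.668  1.811  0.401  0.938  0.049] [ 0.55240555 -0.02437872  0.18798794] 15.05 [282.75861539  62.68952049]
```

View pics/w3.png

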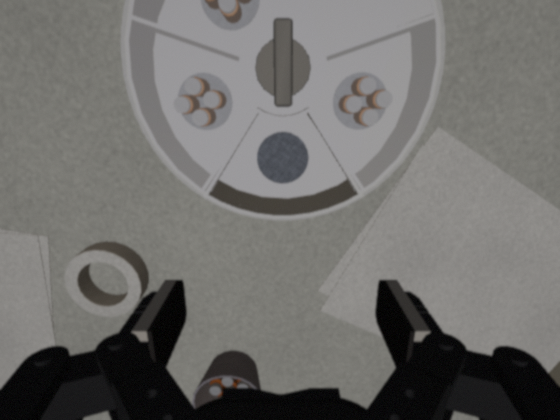

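The opening straddles the pad: collar edges run (258,113)–(208,190) and (307,113)–(358,192), symmetric about the pad at (283,157). Next I'll fit a kinematic model from the recorded states to see which pour poses are reachable.

```bash
cat > kin.py <<'E'
import numpy as np, itertools
from scipy.spatial.transform import Rotation as Ro
from scipy.optimize import least_squares
D=[([1.04679361,0.52201039,-0.03628291,1.59996834,0.02118973,1.02110584,-0.11285254],[0.27379844,-0.56147968,0.23074269],[-3.1405,0.0001,0.4537]),
([0.987,0.376,-0.323,1.877,0.148,0.912,0.438],[0.3415,-0.3892,0.2231],[-3.141,0,1.415]),
([0.048,0.598,-0.396,2.005,0.386,0.614,-0.762],[0.50439501,0.06631097,0.07763229],[-3.139,.001,1.414]),
([0.04188044,0.60156997,-0.39381394,2.0020664,0.38854403,0.61038259,-0.76752264],[0.50667989,0.06929733,0.07628765],[np.pi,0,1.41507]),
([0.012,0.591,-0.353,2.002,0.345,0.606,-0.935],[0.5066636,0.06946862,0.07932453],[3.141,0,1.208]),
([-0.195,0.587,-0.073,2.021,0.079,0.536,-1.73],[0.50557331,0.0679432,0.07049646],[-3.142,-.001,.165]),
([0.174,0.644,-0.572,2.,0.565,0.655,-0.287],[0.50691101,0.06725454,0.07054414],[3.139,.002,2.051]),
([0.418,0.532,-0.668,1.811,0.401,0.938,0.049],[0.55240555,-0.02437872,0.18798794],[3.141,0,2.045])]
AX=[[0,0,1],[0,1,0],[0,0,1],[0,1,0],[0,0,1],[0,1,0],[0,0,1]]
def fk(x,s,q):
    o=x[:7]; L=x[7:].reshape(-1,2) # (x offset, z) after base,2? 
    p=np.array([0,0,L[0,1]]); R=Ro.identity()
    for i in range(7):
        R=R*Ro.from_rotvec(np.array(AX[i])*(s[i]*q[i]+o[i]))
        k={1:1,2:0,3:2,4:0,5:3}.get(i,0)
        if i==2: p=p+R.apply([L[1,0],0,L[1,1]])   # upper arm
        if i==4: p=p+R.apply([L[2,0],0,L[2,1]])   # forearm
        if i==5: p=p+R.apply([L[3,0],0,0])
        if i==6: p=p+R.apply([0,0,L[3,1]])
    return p,R
def res(x,s):
    r=[]
    for q,p,e in D:
        P,R=fk(x,s,q); r+=list(P-p)+list((R.inv()*Ro.from_euler('xyz',e)).as_rotvec()*0.3)
    return np.array(r+list(x[:7]*1e-4*[0,1,1,1,1,1,0])+[1e-4*x[9],1e-4*x[11],1e-4*x[13]])
if __name__=='__main__':
    best=None
    for s in itertools.product([1,-1],repeat=4):
        S=[s[0],1,s[1],1,s[2],1,s[3]]
        for o7 in (0,np.pi/2,np.pi,-np.pi/2):
            x0=np.r_[0,0,0,0,0,0,o7, 0,.35,0,.4,0,.4,0,.25]
            f=least_squares(res,x0,args=(S,),max_nfev=150)
            if best is None or f.cost<best[0]: best=(f.cost,S,f.x)
    print(best[0],best[1],best[2].round(4),np.abs(res(best[2],best[1])).max())
    np.savez('kin.npz',s=best[1],x=best[2])
E
python3 kin.py
```

```text
7.218589811224419e-05 [-1, 1, -1, 1, -1, 1, -1] [-7.630000e-02 -4.000000e-04 -3.750000e-02  4.900000e-03  2.200000e-02
 -1.400000e-02  1.447400e+00 -1.064447e+02  4.349000e-01 -1.090000e-02
  5.412000e-01 -1.800000e-03  4.265000e-01  1.000000e-03  4.576000e-01] 0.0037712186260457914
```

```bash
cat > kin2.py <<'E'
from kin import *
S=[-1,1,-1,1,-1,1,-1]
def fk(x,q):
    p=np.array([0,0,x[0]]);R=Ro.identity();seg={0:(1,2,None),1:(3,4,None),2:(5,6,7),3:(8,9,None),4:(10,11,12),5:(13,14,None),6:(None,None,15)}
    for i in range(7):
        R=R*Ro.from_rotvec(np.array(AX[i])*(S[i]*q[i]+(np.pi/2 if i==6 else 0)))
        g=seg[i]; p=p+R.apply([x[k] if k is not None else 0 for k in g])
    return p,R
def res(x):
    r=[]
    for q,p,e in D:
        P,R=fk(x,q); r+=list(P-p)+list((R.inv()*Ro.from_euler('xyz',e)).as_rotvec()*0.3)
    y=x.copy(); y[[0,7,12,15]]=0
    return np.array(r+list(0.003*y))
if __name__=='__main__':
    x0=np.zeros(16);x0[[0,7,12,15]]=.435,.541,.4265,.4576
    f=least_squares(res,x0); print(f.cost,f.x.round(4)); print(res(f.x)[:-16].reshape(-1,6).round(4)); np.save('kin.npy',f.x)
E
python3 kin2.py
```

```text
3.486471267499419e-07 [ 3.683e-01 -3.000e-04 -1.080e-02 -1.000e-04 -1.080e-02  4.000e-04
 -1.920e-02  5.288e-01 -1.800e-03 -1.920e-02  1.900e-03  4.000e-04
  4.201e-01 -1.200e-03  4.000e-04  3.751e-01]
[[ 0.0001  0.      0.     -0.     -0.     -0.    ]
 [-0.0001 -0.0001  0.      0.0001 -0.     -0.0001]
 [ 0.      0.0003 -0.0001 -0.0001  0.      0.0003]
 [-0.0001 -0.      0.      0.     -0.      0.    ]
 [ 0.     -0.0002 -0.     -0.0002  0.     -0.    ]
 [-0.     -0.      0.     -0.0002  0.0002 -0.0001]
 [ 0.0001 -0.      0.     -0.     -0.0001 -0.0003]
 [-0.0001  0.0001 -0.     -0.0003  0.0001 -0.0001]]
```

```bash
cat > ik.py <<'E'
from kin2 import fk,Ro,np
from scipy.optimize import least_squares
X=np.load('kin.npy')
lo=np.array([-2.91,-0.3,-1.5,.17,-1.26,.16,-2.52])+.03; hi=np.array([2.91,2.13,1.42,2.43,4.41,1.93,2.52])-.03
def ik(p,R,q0,reg=0.01):
    q0=np.clip(q0,lo+1e-3,hi-1e-3)
    def f(q):
        P,Q=fk(X,q); return np.r_[(P-p)*10,(Q.inv()*R).as_rotvec()*3,reg*(q-q0)]
    s=least_squares(f,q0,bounds=(lo,hi),max_nfev=60)
    P,Q=fk(X,s.x); return s.x,np.linalg.norm(P-p),(Q.inv()*R).magnitude()
# cup pose -> tool pose; al: angle of tool from down towards cup +x ; g grip dist behind axis; flip: tool y sign
def tool(cp,cR,al,g=.072,flip=1,gz=.045):
    z=np.array([np.sin(al),0,-np.cos(al)]); y=np.array([0,flip,0.]); x=np.cross(y,z)
    R=cR*Ro.from_matrix(np.c_[x,y,z]); G=cp+cR.apply([-g,0,gz])
    return G+R.apply([0,0,.0187]),R
def cuppose(lip,psi,th):
    R=Ro.from_euler('z',psi)*Ro.from_euler('y',th); return lip-R.apply([.039,0,.052]),R
E
cat > srch.py <<'E'
from ik import *
d=np.radians
ax=np.array([.5053,.0684]); wd=np.array([np.cos(d(-62.8)),np.sin(d(-62.8))])
lip=np.r_[ax+.085*wd,.085]
C0=np.array([.605,-.257,0]);R0=Ro.from_euler('z',d(123.5))
qs=[np.array([.418,.532,-.668,1.811,.401,.938,.049]),np.array([.3,.6,0,1.8,0,.8,0]),np.array([.3,.6,0,1.8,3.1,.8,0])]
for al in (0,15,30,38):
  for fl in (1,-1):
    gq=min((ik(*tool(C0,R0,d(al),flip=fl),q) for q in qs),key=lambda r:r[1]+r[2])
    if gq[1]+gq[2]>.003: print(al,fl,'grasp infeasible',gq[1],gq[2]); continue
    out=[]
    for psi in range(60,200,15):
      # lift then carry upright to pre-pour, then tilt
      q=gq[0]; cp,cR=cuppose(lip+[0,0,.08],d(psi),0)
      cp=cp-0*cp; ok=True
      for t in np.linspace(.1,1,10):
        P=C0+[0,0,.1]+(cp-(C0+[0,0,.1]))*t; RR=Ro.from_euler('z',d(123.5)+(d(psi)-d(123.5))*t)
        q,e,r=ik(*tool(P,RR,d(al),flip=fl),q)
        if e+r>.004: ok=False;break
      if not ok: out.append((psi,'carry'));continue
      m=0
      for th in range(5,131,5):
        l=lip+[0,0,.08*max(0,1-th/50)]
        q2,e,r=ik(*tool(*cuppose(l,d(psi),d(th)),d(al),flip=fl),q)
        if e+r>.004: break
        q=q2;m=th
      out.append((psi,m))
    print(al,fl,gq[0].round(2),out)
E
python3 srch.py
```

```text
0 1 [ 0.09  0.98  0.52  1.46 -0.58  0.85 -1.76] [(60, 0), (75, 15), (90, 30), (105, 50), (120, 70), (135, 35), (150, 30), (165, 25), (180, 25), (195, 25)]
0 -1 [ 0.69  0.96 -0.56  1.42  0.57  0.92  0.56] [(60, 100), (75, 130), (90, 130), (105, 130), (120, 130), (135, 130), (150, 60), (165, 50), (180, 50), (195, 50)]
15 1 [ 0.43  1.04  0.02  1.16 -0.17  1.17 -2.03] [(60, 15), (75, 25), (90, 45), (105, 60), (120, 80), (135, 50), (150, 40), (165, 40), (180, 40), (195, 40)]
15 -1 [ 0.73  1.11 -0.63  1.13  0.42  1.26  0.76] [(60, 105), (75, 130), (90, 130), (105, 130), (120, 130), (135, 130), (150, 70), (165, 60), (180, 60), (195, 60)]
30 1 [ 0.54  1.23 -0.13  0.8  -0.13  1.57 -2.06] [(60, 25), (75, 40), (90, 55), (105, 70), (120, 90), (135, 70), (150, 55), (165, 55), (180, 55), (195, 55)]
30 -1 [ 0.58  1.24 -0.24  0.79 -0.03  1.58  1.03] [(60, 115), (75, 130), (90, 130), (105, 130), (120, 130), (135, 130), (150, 80), (165, 75), (180, 70), (195, 75)]
38 1 [ 0.58  1.37 -0.25  0.55 -0.07  1.81 -2.1 ] [(60, 35), (75, 50), (90, 60), (105, 75), (120, 95), (135, 80), (150, 65), (165, 60), (180, 'carry'), (195, 'carry')]
38 -1 [ 0.57  1.37 -0.23  0.55 -0.1   1.81  1.05] [(60, 120), (75, 130), (90, 130), (105, 130), (120, 130), (135, 130), (150, 85), (165, 80), (180, 'carry'), (195, 'carry')]
```

```bash
python3 - <<'E'
from pl import *
plan([0.643,-0.325,0.22],[np.pi,0,np.radians(123.5)],n=13)
E
```

```text
[[-0.95, -0.17, -0.1, 0.0, 0.0, -0.003], [-0.95, -0.19, -0.1, 0.0, 0.0, -0.002], [-0.95, -0.19, -0.1, 0.0, 0.0, -0.003], [-0.94, -0.19, -0.09, 0.0, 0.0, -0.003], [-0.95, -0.21, -0.1, 0.0, 0.0, -0.003]]
[[-0.94, -0.22, -0.1, 0.0, 0.0, -0.002], [-0.94, -0.22, -0.1, 0.0, 0.0, -0.003], [-0.94, -0.23, -0.1, 0.0, 0.0, -0.003], [-0.93, -0.24, -0.1, 0.0, 0.0, -0.002], [-0.94, -0.24, -0.1, 0.0, 0.0, -0.003]]
[[-0.93, -0.26, -0.09, 0.0, 0.0, -0.003], [-0.93, -0.26, -0.1, 0.0, 0.0, -0.003], [-0.93, -0.27, -0.1, 0.0, 0.0, -0.002]]
end [ 0.6431 -0.3251  0.22  ] [-3.1412e+00 -2.0000e-04  2.1545e+00] 13
```

>>> move_arm --pt "-0.94 -0.19 -0.1 0 0 -0.003" --pt "-0.94 -0.19 -0.1 0 0 -0.003" --pt "-0.94 -0.2 -0.1 0 0 -0.003" --pt "-0.94 -0.2 -0.1 0 0 -0.003" --pt "-0.94 -0.21 -0.1 0 0 -0.003"

```text
clock: 15.55
position: [0.5863, -0.1383, 0.2009]
tool_rot: [3.142, -0.0, 2.095]
force: [0.7, -0.2, 0.2]
grip_width: 0.0857
```

>>> move_arm --pt "-0.94 -0.22 -0.1 0 0 -0.003" --pt "-0.94 -0.22 -0.1 0 0 -0.003" --pt "-0.94 -0.23 -0.1 0 0 -0.003" --pt "-0.94 -0.24 -0.1 0 0 -0.003" --pt "-0.94 -0.24 -0.1 0 0 -0.003"

```text
clock: 16.05
position: [0.6225, -0.2537, 0.2134]
tool_rot: [3.141, -0.0, 2.142]
force: [-0.2, -0.0, 0.3]
grip_width: 0.0853
```

>>> move_arm --pt "-0.94 -0.25 -0.1 0 0 -0.003" --pt "-0.94 -0.26 -0.1 0 0 -0.003" --pt "-0.94 -0.26 -0.1 0 0 0" --pt "0 0 0 0 0 0"

```text
clock: 16.45
position: [0.6449, -0.3257, 0.2204]
tool_rot: [-3.141, 0.0, 2.157]
force: [-0.8, -0.3, -1.1]
grip_width: 0.0855
```

```bash
python3 - <<'E'
from pl import *
im,i=snap('wrist','w4.png')
s=bot.observe();print(s['qpos'].round(3),s['position'],s['tool_rot'],s['clock'],proj(i,[.605,-.257,.052]),proj(i,[.645,-.317,.052]))
np.savez('w4.npz',**i)
E
```

```text
[ 0.725  0.758 -0.626  1.294  0.442  1.227  0.671] [ 0.6448677  -0.32369641  0.22029486] [ 3.14154587e+00 -5.49559486e-04  2.15883487e+00] 16.5 [286.95375915 104.74041401] [286.53866148 184.34709474]
```

View pics/w4.png

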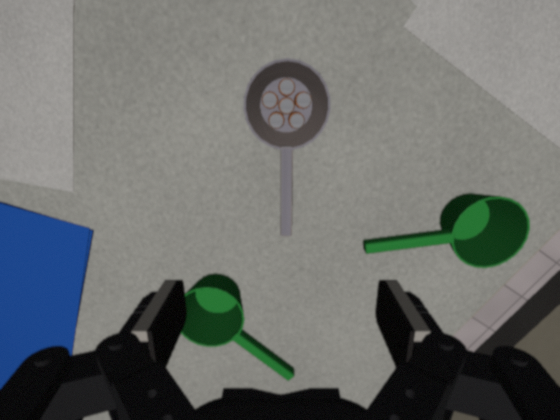

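The wrist view shows the steel cup rim centred at (287,104), as predicted, with the handle running straight down to (286,236). Green look-alikes are at (213,310) and (485,230).

```bash
python3 - <<'E'
from pl import *
from ik import ik,tool,cuppose
i=np.load('w4.npz')
im=cv2.imread('pics/w4.png').astype(int)
m=((im[:,:,0]-im[:,:,1]>=3)).astype(np.uint8); 
v,u=np.where(m[155:232,270:305]); u=u+270;v=v+155
print(len(u)); f=np.polyfit(v,u,1); print(f)
e=ray(i,np.polyval(f,232),232,.052);s0=ray(i,np.polyval(f,155),155,.052)
print('handle dir',np.degrees(np.arctan2(*(s0-e)[:2][::-1])),s0,ray(i,287.3,104,.052),ray(i,286,236.5,.052))
c=ray(i,287.3,104,.052)[:2]; print('len to handle end',np.linalg.norm(ray(i,286,236.5,.052)[:2]-c))
E
```

```text
707
[-3.94849919e-03  2.86761602e+02]
handle dir 123.73301145898093 [ 0.6291262  -0.29409451  0.052     ] [ 0.60490695 -0.25631534  0.052     ] [ 0.67456891 -0.36183644  0.052     ]
len to handle end 0.12644164965831645
```

```bash
python3 - <<'E'
from pl import *
from ik import ik,tool,cuppose
d=np.radians
i=np.load('w4.npz'); print('green',ray(i,213,310,.05),ray(i,485,230,.05))
C=np.array([.605,-.257,0]);R0=Ro.from_euler('z',d(123.6))
p,R=tool(C,R0,d(30),g=.075,flip=-1)
pre=p-R.apply([0,0,.08])
q=bot.observe()['qpos']
print(p,ik(p,R,q)[0].round(2),ik(pre,R,q))
a,b=plan(pre,R)
plan(p,R,a,b)
E
```

```text
green [ 0.65709699 -0.47892462  0.05      ] [ 0.83746255 -0.24591043  0.05      ]
[ 0.64133016 -0.31168128  0.02880532] [ 0.7   1.29 -0.62  0.76  0.3   1.63  0.89] (array([ 0.65653996,  1.30369584, -0.64031945,  0.51059995,  0.31196315,
        1.84661039,  0.92290886]), np.float64(1.1030981425206194e-05), 4.6396519257995435e-05)
[[-0.19, 0.02, 0.81, 0.0, 0.028, 0.0], [-0.26, 0.03, 0.8, 0.0, 0.027, 0.0], [-0.32, 0.02, 0.77, 0.0, 0.028, 0.0], [-0.39, 0.03, 0.74, 0.0, 0.028, 0.0], [-0.46, 0.02, 0.7, 0.0, 0.028, 0.0]]
[[-0.51, 0.03, 0.66, 0.0, 0.027, 0.0]]
end [ 0.6635 -0.3449  0.0981] [ 3.1415 -0.5221  2.1589] 6
[[0.0, 0.0, 0.8, 0.0, 0.0, 0.0], [0.0, 0.0, 0.8, 0.0, 0.0, 0.0], [0.0, 0.0, 0.8, 0.0, 0.0, 0.0], [0.0, 0.0, 0.8, 0.0, 0.0, 0.0]]
end [ 0.6414 -0.3117  0.0287] [ 3.1415 -0.5221  2.1589] 4
```

>>> move_arm --pt "-0.19 0.02 0.81 0 0.028 0" --pt "-0.26 0.03 0.8 0 0.027 0" --pt "-0.32 0.02 0.77 0 0.028 0" --pt "-0.39 0.03 0.74 0 0.028 0" --pt "-0.46 0.02 0.7 0 0.028 0"

```text
clock: 17.0
position: [0.6607, -0.34, 0.1188]
tool_rot: [3.141, -0.44, 2.162]
force: [0.4, 0.5, 0.9]
grip_width: 0.0851
```

>>> move_arm --pt "-0.51 0.03 0.66 0 0.027 0" --pt "0 0 0 0 0 0" --pt "0 0 0 0 0 0"

```text
clock: 17.3
position: [0.6639, -0.3429, 0.0975]
tool_rot: [3.141, -0.523, 2.161]
force: [0.3, 0.4, 0.1]
grip_width: 0.0856
```

```bash
python3 - <<'E'
from pl import *
from ik import ik,tool,cuppose
d=np.radians
im,i=snap('wrist','w5.png')
C=np.array([.605,-.257,0]);R0=Ro.from_euler('z',d(123.6))
p,R=tool(C,R0,d(30),g=.075,flip=-1)
print(bot.observe()['qpos'].round(2),proj(i,[.605,-.257,.052]))
plan(p,R)
E
```

```text
[ 0.68  1.23 -0.63  0.67  0.28  1.76  0.89] [280.3222819  124.45284059]
[[-0.01, -0.01, 0.81, 0.0, 0.0, 0.0], [-0.02, -0.02, 0.81, 0.0, 0.001, 0.001], [-0.01, -0.01, 0.81, 0.0, 0.0, 0.0], [-0.02, -0.02, 0.81, 0.0, 0.0, 0.0]]
end [ 0.6413 -0.3117  0.0288] [-3.1411 -0.5232  2.158 ] 4
```

View pics/w5.png

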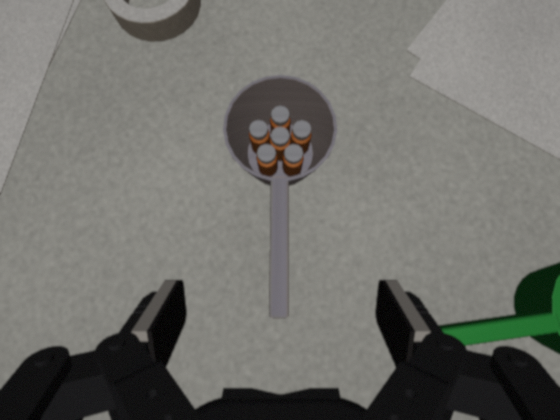

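The handle is centred at column 280, between the fingers. I'll go in and grip.

>>> move_arm --pt "-0.01 -0.01 0.81 0 0 0" --pt "-0.02 -0.02 0.81 0 0 0" --pt "-0.01 -0.01 0.81 0 0 0" --pt "-0.02 -0.02 0.81 0 0 0" --pt "0 0 0 0 0 0"

```text
clock: 17.85
position: [0.64, -0.3119, 0.0289]
tool_rot: [-3.141, -0.52, 2.162]
force: [-0.1, 0.1, 0.3]
grip_width: 0.0853
```

>>> move_arm --pt "0 0 0 0 0 0" --pt "0 0 0 0 0 0" --pt "0 0 0 0 0 0" --pt "0 0 0 0 0 0" --pt "0 0 0 0 0 0" --claw 1 --force 100

```text
clock: 18.35
position: [0.6407, -0.3132, 0.0278]
tool_rot: [3.141, -0.521, 2.16]
force: [-0.4, -0.5, 1.1]
grip_width: 0.0123
```

>>> move_arm --pt "0 0 0 0 0 0" --pt "0 0 0 0 0 0" --pt "0 0 0 0 0 0" --pt "0 0 0 0 0 0"

```text
clock: 18.75
position: [0.6406, -0.3132, 0.0278]
tool_rot: [3.141, -0.521, 2.16]
force: [0.5, -0.6, 4.0]
grip_width: 0.0102
```

```bash
python3 - <<'E'
from pl import *
im,i=snap('wrist','w6.png')
s=bot.observe();print(s['qpos'].round(3),s['position'],s['tool_rot'],s['force'],s['clock'],s['grip_width'])
E
```

```text
[ 0.715  1.238 -0.633  0.881  0.29   1.568  0.86 ] [ 0.64063757 -0.31317368  0.02777998] [ 3.14139897 -0.52137522  2.15962302] [ 0.26455629 -1.58346223  4.44043834] 18.8 0.010451547757462282
```

View pics/w6.png

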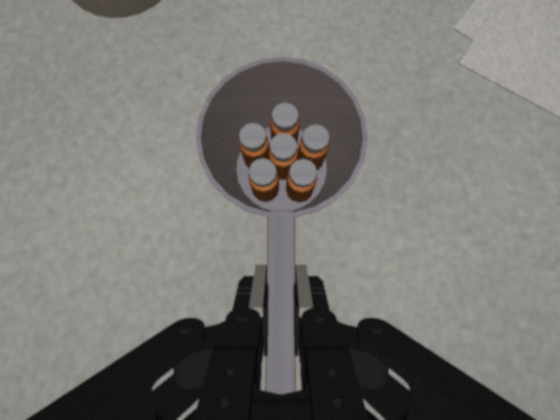

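The grip holds on the handle and the six vials stand upright. Lifting.

>>> move_arm --pt "0.2 0 -0.35 0 0 0" --pt "0.4 0 -0.7 0 0 0" --pt "0.4 0 -0.7 0 0 0" --pt "0.4 0 -0.7 0 0 0" --pt "0.4 0 -0.7 0 0 0"

```text
clock: 19.3
position: [0.6409, -0.3135, 0.1209]
tool_rot: [3.141, -0.52, 2.16]
force: [0.0, 1.1, -1.9]
grip_width: 0.0111
```

```bash
cat > pour.py <<'E'
from pl import *
from ik import ik,cuppose
d=np.radians
GT=(np.array([.64064,-.31317,.02778]),Ro.from_euler('xyz',[3.1414,-.5214,2.1596]))
GC=(np.array([.605,-.257,0.]),Ro.from_euler('z',d(123.6)))
rel_R=GC[1].inv()*GT[1]; rel_p=GC[1].inv().apply(GT[0]-GC[0])
def t4c(cp,cR): return cp+cR.apply(rel_p),cR*rel_R
def c4t(p,R): cR=R*rel_R.inv(); return p-cR.apply(rel_p),cR
ax=np.array([.5053,.0684]); wd=np.array([np.cos(d(-62.8)),np.sin(d(-62.8))])
def lipat(r,z): return np.r_[ax+r*wd,z]
E
python3 - <<'E'
from pour import *
s=bot.observe(); print(s['force'],s['position'],s['qpos'].round(2))
q=s['qpos']
for th,r,z in [(0,.10,.17),(20,.1,.15),(45,.1,.12),(60,.095,.1),(80,.092,.085),(95,.09,.078),(105,.09,.075),(115,.09,.075)]:
    p,R=t4c(*cuppose(lipat(r,z),d(117.2),d(th))); q,e,a=ik(p,R,q); print(th,p.round(3),q.round(2),round(e,4),round(a,4),'cup',cuppose(lipat(r,z),d(117.2),d(th))[0].round(3))
p,R=t4c(*cuppose(lipat(.1,.17),d(117.2),0))
plan(p,R)
E
```

```text
[ 0.02557215  1.11062043 -1.86619057] [ 0.64089851 -0.31345807  0.12092212] [ 0.72  1.14 -0.65  0.86  0.26  1.68  0.84]
0 [ 0.598 -0.115  0.146] [ 0.69  0.94 -0.71  1.33  0.13  1.34  0.55] 0.0 0.0 cup [ 0.569 -0.055  0.118]
20 [ 0.599 -0.117  0.163] [ 0.59  0.72 -0.66  1.56  0.3   1.08  0.37] 0.0 0.0 cup [ 0.576 -0.069  0.114]
45 [ 0.592 -0.103  0.177] [ 0.31  0.53 -0.53  1.85  0.69  0.87 -0.15] 0.0 0.0 cup [ 0.58  -0.078  0.111]
60 [ 0.581 -0.082  0.179] [ 0.06  0.51 -0.46  1.99  1.02  0.92 -0.61] 0.0 0.0 cup [ 0.578 -0.073  0.108]
80 [ 0.565 -0.052  0.185] [-0.26  0.62 -0.41  2.09  1.26  1.21 -1.09] 0.0 0.0 cup [ 0.574 -0.065  0.114]
95 [ 0.552 -0.026  0.185] [-0.47  0.78 -0.35  2.09  1.29  1.45 -1.34] 0.0 0.0 cup [ 0.569 -0.055  0.121]
105 [ 0.543 -0.009  0.183] [-0.59  0.92 -0.3   2.05  1.28  1.6  -1.45] 0.0 0.0 cup [ 0.565 -0.047  0.126]
115 [0.535 0.008 0.181] [-0.68  1.05 -0.25  2.    1.25  1.72 -1.54] 0.0 0.0 cup [ 0.56  -0.039  0.132]
[[0.78, 0.33, 0.32, -0.002, 0.0, 0.003], [0.79, 0.32, 0.33, -0.002, 0.0, 0.004], [0.79, 0.31, 0.32, -0.002, 0.0, 0.003], [0.79, 0.3, 0.33, -0.002, 0.0, 0.004], [0.8, 0.29, 0.33, -0.002, 0.0, 0.003]]
[[0.8, 0.28, 0.33, -0.002, 0.0, 0.004], [0.8, 0.27, 0.33, -0.002, 0.0, 0.003], [0.81, 0.25, 0.34, -0.002, 0.0, 0.003], [0.8, 0.25, 0.33, -0.002, 0.0, 0.004]]
end [ 0.598  -0.1151  0.1458] [ 3.1402 -0.5205  2.0476] 9
```

>>> move_arm --pt "0.5 0.2 0.2 -0.002 0 0.003" --pt "0.8 0.32 0.33 -0.002 0 0.004" --pt "0.8 0.31 0.33 -0.002 0 0.003" --pt "0.8 0.3 0.33 -0.002 0 0.004" --pt "0.8 0.29 0.33 -0.002 0 0.003"

```text
clock: 19.8
position: [0.6177, -0.2098, 0.133]
tool_rot: [3.141, -0.521, 2.097]
force: [-0.4, -0.7, -2.5]
grip_width: 0.0102
```

>>> move_arm --pt "0.8 0.28 0.33 -0.002 0 0.004" --pt "0.8 0.27 0.33 -0.002 0 0.003" --pt "0.8 0.25 0.33 -0.002 0 0.003" --pt "0.8 0.25 0.33 -0.002 0 0.004" --pt "0.3 0.1 0.1 0 0 0"

```text
clock: 20.3
position: [0.5975, -0.1128, 0.1461]
tool_rot: [3.14, -0.521, 2.049]
force: [-0.3, -0.0, -1.9]
grip_width: 0.0103
```

```bash
python3 - <<'E'
from pour import *
s=bot.observe(); p=s['position'];R=Ro.from_euler('xyz',s['tool_rot']); print(p,s['qpos'].round(2))
for th,r,z in [(45,.1,.12),(70,.092,.09)]:
    print(th); tp,tR=t4c(*cuppose(lipat(r,z),d(117.2),d(th))); p,R=plan(tp,tR,p,R)
im,i=snap('scene','s7.png')
E
```

```text
[ 0.59749666 -0.11282365  0.14607121] [ 0.69  0.91 -0.73  1.39  0.13  1.31  0.52]
45
[[0.17, 0.0, -0.14, 0.0, -0.042, 0.0], [0.15, -0.01, -0.17, 0.0, -0.041, 0.0], [0.13, 0.0, -0.18, 0.0, -0.042, 0.0], [0.1, 0.0, -0.2, 0.001, -0.042, 0.0], [0.08, -0.01, -0.21, 0.0, -0.041, 0.0]]
[[0.05, 0.0, -0.22, 0.0, -0.042, 0.001]]
end [ 0.5917 -0.1028  0.1776] [-3.1402  0.2643  2.0463] 6
70
[[0.39, 0.0, -0.14, 0.0, -0.035, 0.0], [0.36, 0.0, -0.18, 0.0, -0.034, 0.0], [0.35, 0.0, -0.22, 0.0, -0.035, 0.0], [0.32, 0.0, -0.25, 0.0, -0.035, 0.0]]
end [ 0.5731 -0.0665  0.1809] [-3.1398  0.701   2.047 ] 4
```

View pics/s7.png

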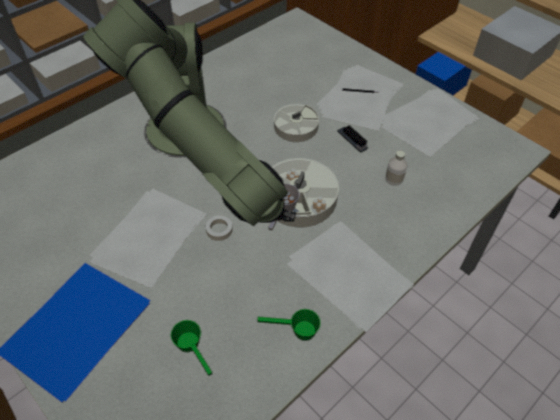

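>>> move_arm --pt "0.17 0 -0.14 0 -0.042 0" --pt "0.15 0 -0.17 0 -0.042 0" --pt "0.13 0 -0.18 0 -0.042 0" --pt "0.1 0 -0.2 0 -0.042 0" --pt "0.08 0 -0.21 0 -0.042 0"

```text
clock: 20.85
position: [0.594, -0.1071, 0.1723]
tool_rot: [3.139, 0.144, 2.046]
force: [1.2, -0.5, -3.2]
grip_width: 0.0104
```

```bash
python3 - <<'E'
from pour import *
s=bot.observe(); p=s['position'];R=Ro.from_euler('xyz',s['tool_rot']); print(p,s['qpos'].round(2),s['force'])
for th,r,z in [(45,.098,.11),(60,.095,.09),(75,.092,.082)]:
    print(th); tp,tR=t4c(*cuppose(lipat(r,z),d(117.2),d(th))); p,R=plan(tp,tR,p,R)
im,i=snap('wrist','w8.png')
print(proj(i,lipat(.075,.059)))
E
```

```text
[ 0.59403173 -0.10708821  0.17228807] [ 0.39  0.56 -0.53  1.77  0.54  0.88  0.06] [ 1.24893554 -0.4880291  -3.17324749]
45
[[0.3, 0.0, 0.15, 0.001, -0.038, -0.001]]
end [ 0.5909 -0.101   0.1675] [-3.1406  0.2636  2.0489] 1
60
[[0.4, 0.0, -0.14, 0.0, -0.042, 0.0], [0.37, 0.0, -0.2, 0.001, -0.041, 0.0]]
end [ 0.5812 -0.0823  0.1693] [-3.1372  0.5244  2.0494] 2
75
[[0.37, 0.0, -0.4, 0.0, -0.042, 0.0], [0.31, 0.0, -0.45, 0.0, -0.042, 0.001]]
end [ 0.5693 -0.0592  0.1775] [-3.1392  0.7883  2.0466] 2
[283.6430209    8.76814178]
```

View pics/w8.png

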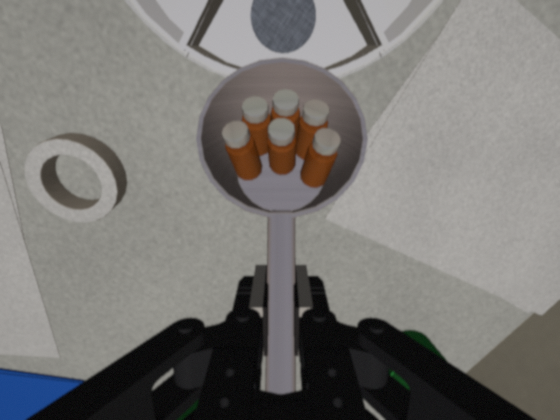

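The lip at (283,58) lines up with the opening, and the vials lean forward inside the cup. Continuing the tilt slowly.

>>> move_arm --pt "0.3 0 0.15 0 -0.038 0" --pt "0.4 0 -0.14 0 -0.042 0" --pt "0.37 0 -0.2 0 -0.042 0" --pt "0 0 0 0 0 0"

```text
clock: 21.3
position: [0.581, -0.0765, 0.1673]
tool_rot: [-3.141, 0.51, 2.054]
force: [0.1, 0.5, -2.2]
grip_width: 0.0105
```

```bash
python3 - <<'E'
from pour import *
s=bot.observe(); p=s['position'];R=Ro.from_euler('xyz',s['tool_rot']); print(p,s['qpos'].round(2),s['force'])
cp,cR=c4t(p,R); lip=cp+cR.apply([.039,0,.052]); print('lip',lip,'r',(lip[:2]-ax)@wd,'tilt',np.degrees(np.arccos(cR.as_matrix()[2,2])))
for th,r,z in [(78,.092,.080),(90,.092,.078),(100,.092,.076),(112,.092,.076)]:
    print(th); tp,tR=t4c(*cuppose(lipat(r,z),d(117.2),d(th))); p,R=plan(tp,tR,p,R)
im,i=snap('wrist','w9.png')
E
```

```text
[ 0.5809841  -0.07653571  0.16734236] [-0.    0.51 -0.32  1.98  0.97  0.83 -0.53] [ 0.11764567  0.52156928 -2.1992413 ]
lip [ 0.54757168 -0.00941697  0.08924498] r 0.08853398258726791 tilt 59.10353015538758
78
[[0.23, -0.03, -0.29, 0.001, -0.035, 0.001], [0.2, -0.03, -0.32, 0.0, -0.035, 0.0], [0.16, -0.03, -0.34, 0.001, -0.035, 0.001]]
end [ 0.567  -0.0546  0.1781] [-3.1394  0.84    2.047 ] 3
90
[[0.21, 0.0, -0.39, 0.0, -0.033, 0.0], [0.16, 0.0, -0.41, 0.0, -0.034, 0.0]]
end [ 0.5572 -0.0355  0.1835] [-3.1386  1.0505  2.0479] 2
100
[[0.17, 0.0, -0.33, 0.0, -0.028, 0.0], [0.15, 0.0, -0.34, 0.0, -0.027, 0.0]]
end [ 0.5488 -0.019   0.1841] [-3.1373  1.2233  2.0494] 2
112
[[0.18, 0.0, -0.42, 0.0, -0.033, 0.0], [0.13, 0.0, -0.43, 0.0, -0.034, 0.0]]
end [0.5384 0.0011 0.1829] [-3.1308  1.4338  2.056 ] 2
```

View pics/w9.png

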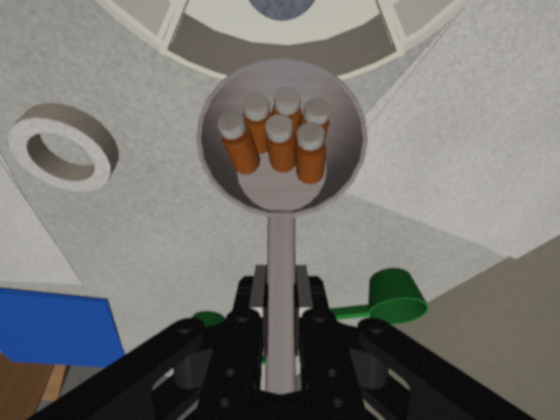

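>>> move_arm --pt "0.16 0 -0.22 0 -0.026 0" --pt "0.15 0 -0.24 0 -0.026 0" --pt "0.13 0 -0.24 0 -0.026 0" --pt "0.12 0 -0.25 0 -0.026 0" --pt "0 0 0 0 0 0"

```text
clock: 21.85
position: [0.5692, -0.0589, 0.1775]
tool_rot: [-3.136, 0.834, 2.052]
force: [0.8, -0.0, -2.9]
grip_width: 0.01
```

```bash
cat > st.py <<'E'
from pour import *
def st(name,seq):
    s=bot.observe(); p=s['position'];R=Ro.from_euler('xyz',s['tool_rot']); print(p,s['qpos'].round(2),s['force'].round(1))
    cp,cR=c4t(p,R); lip=cp+cR.apply([.039,0,.052]); print('lip',lip.round(4),'r',(lip[:2]-ax)@wd,'tilt',np.degrees(np.arccos(cR.as_matrix()[2,2])))
    for th,r,z in seq:
        print(th); tp,tR=t4c(*cuppose(lipat(r,z),d(117.2),d(th))); p,R=plan(tp,tR,p,R)
    im,i=snap('wrist',name)
E
python3 - <<'E'
from st import *
st('w10.png',[(90,.09,.078),(100,.09,.076),(112,.09,.076)])
E
```

```text
[ 0.56916463 -0.05891799  0.17751171] [-0.27  0.57 -0.23  2.08  1.24  1.04 -0.97] [ 0.8 -0.  -2.9]
lip [ 0.5491 -0.0173  0.0796] r 0.09622755748503699 tilt 77.66396141795488
90
[[0.29, 0.0, -0.5, 0.0, -0.034, 0.0], [0.24, 0.0, -0.53, 0.0, -0.035, 0.001]]
end [ 0.5562 -0.0337  0.1835] [-3.139   1.0509  2.0479] 2
100
[[0.17, 0.0, -0.33, 0.0, -0.028, 0.0], [0.15, 0.0, -0.34, 0.0, -0.027, 0.0]]
end [ 0.5477 -0.0172  0.1841] [-3.1378  1.2236  2.0492] 2
112
[[0.18, 0.0, -0.42, 0.0, -0.033, 0.0], [0.13, 0.0, -0.43, 0.0, -0.034, 0.0]]
end [0.5373 0.0029 0.1828] [-3.1321  1.4341  2.055 ] 2
```

View pics/w10.png

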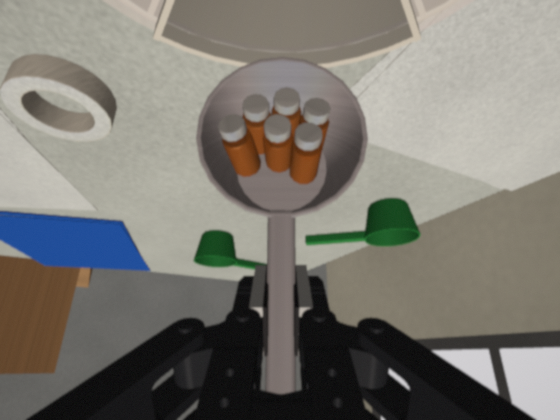

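>>> move_arm --pt "0.16 0 -0.24 0 -0.018 0" --pt "0.16 0 -0.24 0 -0.018 0" --pt "0.14 0 -0.25 0 -0.018 0" --pt "0.14 0 -0.25 0 -0.018 0" --pt "0 0 0 0 0 0"

```text
clock: 22.4
position: [0.556, -0.0347, 0.1803]
tool_rot: [-3.134, 1.058, 2.052]
force: [0.0, -0.3, -1.8]
grip_width: 0.0105
```

```bash
python3 - <<'E'
from st import *
st('w11.png',[(100,.092,.076),(112,.092,.076)])
E
```

```text
[ 0.55603698 -0.03467546  0.18030628] [-0.44  0.67 -0.2   2.11  1.31  1.26 -1.2 ] [ 0.  -0.3 -1.8]
lip [ 0.5465 -0.0134  0.0746] r 0.09157646468069945 tilt 90.50263129213629
100
[[0.1, 0.01, -0.34, 0.0, -0.026, 0.0], [0.08, 0.01, -0.35, 0.0, -0.027, 0.0]]
end [ 0.5485 -0.0189  0.1841] [-3.1299  1.2247  2.0557] 2
112
[[0.18, 0.0, -0.42, 0.0, -0.033, 0.0], [0.13, 0.0, -0.43, 0.0, -0.033, 0.001]]
end [0.5382 0.0012 0.1829] [-3.1352  1.432   2.0504] 2
```

View pics/w11.png

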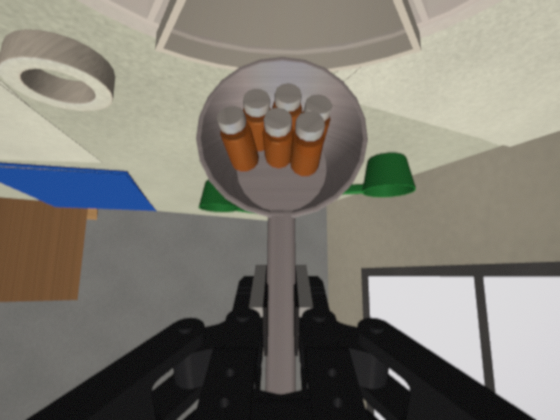

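>>> move_arm --pt "0.08 0 -0.23 0 -0.018 0" --pt "0.08 0 -0.24 0 -0.018 0" --pt "0.08 0 -0.24 0 -0.018 0" --pt "0 0 0 0 0 0" --pt "0 0 0 0 0 0"

```text
clock: 22.95
position: [0.5479, -0.0193, 0.1837]
tool_rot: [-3.136, 1.227, 2.049]
force: [0.3, 0.0, -1.8]
grip_width: 0.0101
```

```bash
python3 - <<'E'
from st import *
st('w12.png',[(106,.092,.077),(112,.092,.077)])
E
```

```text
[ 0.54787566 -0.01929973  0.18371853] [-0.55  0.77 -0.17  2.1   1.32  1.41 -1.32] [ 0.3  0.  -1.8]
lip [ 0.5468 -0.014   0.0756] r 0.09224262347700286 tilt 100.1634013144908
106
[[0.1, 0.03, -0.44, 0.0, -0.032, 0.0]]
end [ 0.5434 -0.009   0.1851] [-3.1336  1.3273  2.0515] 1
112
[[0.15, 0.0, -0.43, 0.0, -0.034, 0.0]]
end [0.5383 0.0011 0.184 ] [-3.1275  1.4341  2.0577] 1
```

View pics/w12.png

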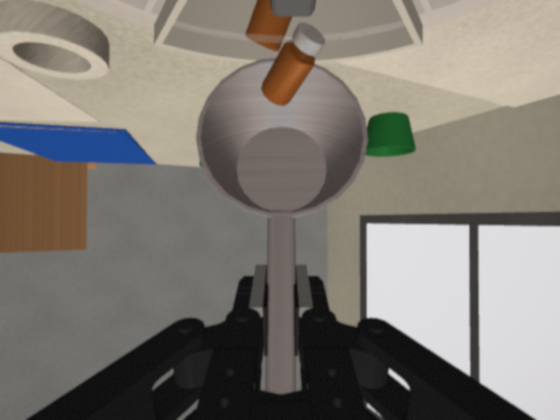

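Only the last vials remain: one at the lip (293,65), another just beyond at (270,20). I'll wait and look again.

>>> move_arm --pt "0 0 0 0 0 0" --pt "0 0 0 0 0 0" --pt "0 0 0 0 0 0"

```text
clock: 23.3
position: [0.5477, -0.0185, 0.1839]
tool_rot: [-3.139, 1.229, 2.048]
force: [0.4, -0.3, -1.6]
grip_width: 0.0103
```

```bash
python3 - <<'E'
from st import *
st('w13.png',[])
E
```

```text
[ 0.54766895 -0.01846405  0.18389306] [-0.55  0.77 -0.17  2.11  1.32  1.41 -1.32] [ 0.4 -0.3 -1.6]
lip [ 0.5467 -0.0133  0.0758] r 0.09162543607103692 tilt 100.28152899049809
```

View pics/w13.png

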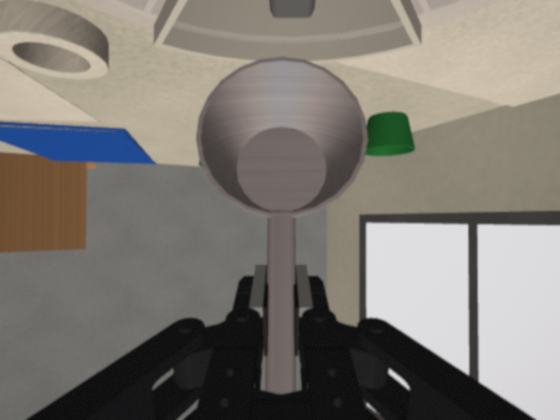

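The cup is empty. Tilting back along the same path.

```bash
python3 - <<'E'
from st import *
s=bot.observe(); p=s['position'];R=Ro.from_euler('xyz',s['tool_rot'])
for th,r,z in [(80,.1,.10),(45,.11,.14),(20,.13,.16)]:
    print(th); tp,tR=t4c(*cuppose(lipat(r,z),d(117.2),d(th))); p,R=plan(tp,tR,p,R)
E
```

```text
80
[[-0.4, 0.01, 0.5, 0.0, 0.038, 0.0], [-0.46, 0.0, 0.45, 0.0, 0.037, 0.0], [-0.52, 0.01, 0.4, 0.0, 0.038, 0.0]]
end [ 0.569  -0.0588  0.1998] [-3.1398  0.874   2.0471] 3
45
[[-0.29, 0.0, 0.38, 0.0, 0.039, 0.0], [-0.34, 0.0, 0.33, 0.0, 0.039, 0.0], [-0.37, 0.0, 0.3, 0.0, 0.038, 0.0], [-0.41, 0.0, 0.25, 0.0, 0.039, 0.0], [-0.43, 0.0, 0.2, 0.0, 0.039, -0.001]]
end [ 0.5963 -0.1117  0.1974] [-3.1394  0.2645  2.0493] 5
20
[[-0.28, 0.0, 0.33, 0.0, 0.035, 0.0], [-0.32, 0.0, 0.29, 0.0, 0.035, 0.0], [-0.34, 0.0, 0.25, 0.0, 0.034, 0.0], [-0.37, 0.0, 0.22, -0.001, 0.035, 0.0]]
end [ 0.6126 -0.1434  0.1734] [ 3.1406 -0.1722  2.0485] 4
```

>>> move_arm --pt "-0.4 0 0.5 0 0.038 0" --pt "-0.46 0 0.45 0 0.037 0" --pt "-0.52 0 0.4 0 0.038 0" --pt "-0.29 0 0.38 0 0.039 0" --pt "-0.34 0 0.33 0 0.039 0"

```text
clock: 23.85
position: [0.58, -0.0801, 0.2]
tool_rot: [3.14, 0.626, 2.047]
force: [-0.8, -0.2, -3.8]
grip_width: 0.0105
```

>>> move_arm --pt "-0.37 0 0.3 0 0.039 0" --pt "-0.41 0 0.25 0 0.039 0" --pt "-0.43 0 0.2 0 0.039 0" --pt "-0.28 0 0.33 0 0.035 0" --pt "-0.32 0 0.29 0 0.035 0"

```text
clock: 24.35
position: [0.6041, -0.1283, 0.1858]
tool_rot: [3.141, 0.039, 2.046]
force: [0.3, 0.5, -2.2]
grip_width: 0.0102
```

```bash
python3 - <<'E'
from st import *
st('w14.png',[])
p,R=t4c(GC[0]+[0,0,.10],GC[1]); p,R=plan(p,R)
plan(GT[0]+[0,0,.0],GT[1],p,R)
E
```

```text
[ 0.60409048 -0.1282897   0.18581309] [ 0.43  0.58 -0.49  1.67  0.36  0.96  0.27] [ 0.3  0.5 -2.2]
lip [ 0.5588 -0.0366  0.1502] r 0.11786864746039818 tilt 32.1309127856823
[[-0.87, -0.24, 0.31, 0.001, 0.022, -0.005], [-0.89, -0.26, 0.25, 0.001, 0.022, -0.004], [-0.91, -0.27, 0.19, 0.001, 0.022, -0.005], [-0.9, -0.28, 0.13, 0.001, 0.022, -0.005], [-0.92, -0.29, 0.07, 0.001, 0.022, -0.004]]
[[-0.91, -0.31, 0.0, 0.002, 0.022, -0.005], [-0.9, -0.32, -0.05, 0.001, 0.022, -0.005], [-0.89, -0.33, -0.12, 0.001, 0.022, -0.005]]
end [ 0.6407 -0.3132  0.1278] [ 3.1415 -0.5204  2.1613] 8
[[-0.4, 0.0, 0.69, 0.0, 0.0, 0.0], [-0.4, 0.0, 0.7, 0.0, 0.0, 0.0], [-0.39, 0.0, 0.69, 0.0, 0.0, 0.0], [-0.4, 0.0, 0.7, 0.0, 0.0, 0.0], [-0.4, 0.0, 0.69, 0.0, 0.0, 0.0]]
end [ 0.6407 -0.3132  0.0278] [ 3.1415 -0.5204  2.1613] 5
```

View pics/w14.png

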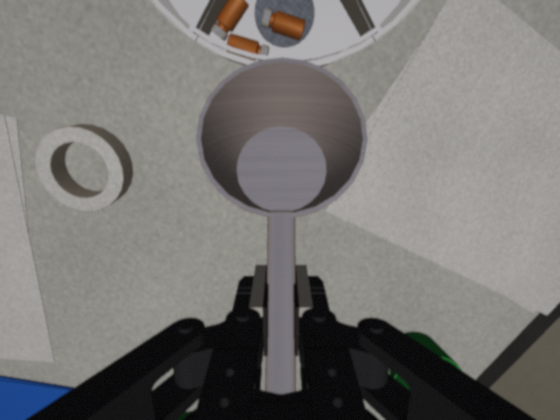

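Three vials are visible lying in the cell at (232,12), (287,25) and (243,43). The cup is empty, so I'm returning it to its spot.

>>> move_arm --pt "-0.87 -0.24 0.31 0 0.022 -0.005" --pt "-0.89 -0.26 0.25 0 0.022 -0.004" --pt "-0.91 -0.27 0.19 0.002 0.022 -0.005" --pt "-0.9 -0.28 0.13 0.002 0.022 -0.005" --pt "-0.92 -0.29 0.07 0.001 0.022 -0.004"

```text
clock: 24.9
position: [0.6274, -0.2413, 0.1505]
tool_rot: [-3.133, -0.305, 2.118]
force: [0.5, 0.5, -0.8]
grip_width: 0.0101
```

>>> move_arm --pt "-0.91 -0.31 0 0.002 0.022 -0.005" --pt "-0.9 -0.32 -0.05 0.001 0.022 -0.005" --pt "-0.89 -0.33 -0.12 0.001 0.022 -0.005" --pt "0 0 0 0 0 0"

```text
clock: 25.3
position: [0.6404, -0.3113, 0.1254]
tool_rot: [-3.136, -0.515, 2.161]
force: [-0.6, 0.7, -2.2]
grip_width: 0.0102
```

```bash
python3 - <<'E'
from st import *
st('w15.png',[])
im,i=snap('top','t15.png')
im=cv2.imread('pics/t15.png');cv2.imwrite('pics/t15z.png',cv2.resize(im[160:300,150:310],None,fx=4.5,fy=4.5,interpolation=cv2.INTER_CUBIC)[:600])
plan(GT[0]+[0,0,.015],GT[1])
E
```

```text
[ 0.64044446 -0.3113058   0.12543513] [ 0.68  1.11 -0.54  0.87  0.17  1.66  0.88] [-0.6  0.7 -2.2]
lip [ 0.5828 -0.2227  0.149 ] r 0.29436973745035416 tilt 0.4797815656500802
[[-0.46, -0.04, 0.73, 0.0, 0.001, 0.0], [-0.46, -0.03, 0.73, -0.001, 0.001, 0.001], [-0.46, -0.04, 0.72, 0.0, 0.0, 0.0], [-0.46, -0.04, 0.73, -0.001, 0.001, 0.001]]
end [ 0.6406 -0.3131  0.0427] [-3.1416 -0.521   2.1591] 4
```

View pics/t15z.png

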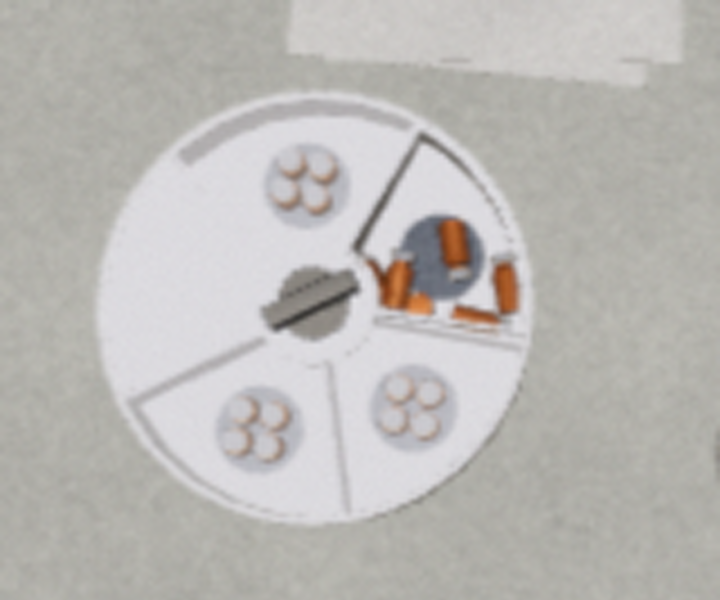

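All six vials show inside the opening's cell. Setting the cup down.

>>> move_arm --pt "-0.46 -0.04 0.73 0 0.001 0" --pt "-0.46 -0.03 0.73 -0.001 0.001 0.001" --pt "-0.46 -0.04 0.72 0 0 0" --pt "-0.46 -0.04 0.73 -0.001 0.001 0.001" --pt "0 0 0 0 0 0"

```text
clock: 25.9
position: [0.6394, -0.3126, 0.0402]
tool_rot: [-3.14, -0.524, 2.159]
force: [-0.2, -0.2, -2.1]
grip_width: 0.0098
```

>>> move_arm --pt "-0.1 0 0.17 0 0 0" --pt "-0.1 0 0.17 0 0 0" --pt "0 0 0 0 0 0"

```text
clock: 26.2
position: [0.6413, -0.3132, 0.0345]
tool_rot: [3.14, -0.519, 2.161]
force: [-0.4, -0.4, -2.2]
grip_width: 0.0104
```

```bash
python3 - <<'E'
from st import *
st('w16.png',[])
plan(GT[0]+[0,0,.000],GT[1])
E
```

```text
[ 0.64131218 -0.31320897  0.03450707] [ 0.68  1.21 -0.53  0.88  0.2   1.55  0.9 ] [-0.4 -0.4 -2.2]
lip [ 0.584  -0.2245  0.0585] r 0.29653405367851693 tilt 0.13085612741925035
[[-0.12, -0.03, 0.25, 0.0, 0.001, 0.0]]
end [ 0.6405 -0.3132  0.0279] [ 3.1398 -0.5224  2.1607] 1
```

>>> move_arm --pt "-0.06 0 0.1 0 0 0" --pt "-0.04 0 0.07 0 0 0" --pt "0 0 0 0 0 0"

```text
clock: 26.55
position: [0.6412, -0.3132, 0.0294]
tool_rot: [3.14, -0.52, 2.16]
force: [0.1, 0.7, -2.2]
grip_width: 0.0106
```

>>> move_arm --pt "-0.02 0 0.04 0 0 0" --pt "-0.02 0 0.03 0 0 0" --pt "0 0 0 0 0 0"

```text
clock: 26.85
position: [0.6413, -0.3133, 0.0279]
tool_rot: [3.14, -0.52, 2.16]
force: [-0.4, -0.1, 3.0]
grip_width: 0.0108
```

Contact: the force went from -2.2 to +3 N at the original grasp height. Releasing and backing out along the tool axis.

>>> move_arm --pt "0 0 0 0 0 0" --pt "0 0 0 0 0 0" --pt "0 0 0 0 0 0" --pt "0 0 0 0 0 0" --pt "0 0 0 0 0 0" --claw -1

```text
clock: 27.35
position: [0.6412, -0.3132, 0.0275]
tool_rot: [3.14, -0.52, 2.16]
force: [-0.4, -0.3, 0.0]
grip_width: 0.0813
```

>>> move_arm --pt "0 0 -0.4 0 0 0" --pt "0 0 -0.8 0 0 0" --pt "0 0 -0.8 0 0 0" --pt "0 0 -0.8 0 0 0" --pt "0 0 -0.8 0 0 0"

```text
clock: 27.85
position: [0.6663, -0.3512, 0.1073]
tool_rot: [3.14, -0.519, 2.16]
force: [0.5, -1.0, 0.5]
grip_width: 0.0852
```

>>> move_arm --pt "0.4 0 -0.6 0 0.02 0" --pt "0.4 0 -0.6 0 0.02 0" --pt "0.4 0 -0.6 0 0.02 0" --pt "0 0 0 0 0 0" --pt "0 0 0 0 0 0"

```text
clock: 28.35
position: [0.652, -0.3399, 0.1355]
tool_rot: [-3.141, -0.646, 2.16]
force: [1.0, 0.2, -1.0]
grip_width: 0.0854
```

```bash
python3 - <<'E'
from st import *
im,i=snap('wrist','w17.png'); print(proj(i,[.605,-.257,.052]))
im,i=snap('top','t17.png');snap('scene','s17.png')
s=bot.observe(); print(s['clock'],s['position'],s['force'])
im=cv2.imread('pics/t17.png');a=cv2.resize(im[160:300,150:310],None,fx=2.5,fy=2.5,interpolation=cv2.INTER_CUBIC)
b=cv2.imread('pics/s17.png')[130:270,190:350]; b=cv2.resize(b,None,fx=2.5,fy=2.5,interpolation=cv2.INTER_CUBIC)
cv2.imwrite('pics/c17.png',np.hstack([a,b]))
E
```

```text
[290.50572225 175.24180346]
28.5 [ 0.65195064 -0.33948795  0.13517761] [ 0.3309032  -0.16055274 -0.21663484]
```

View pics/w17.png

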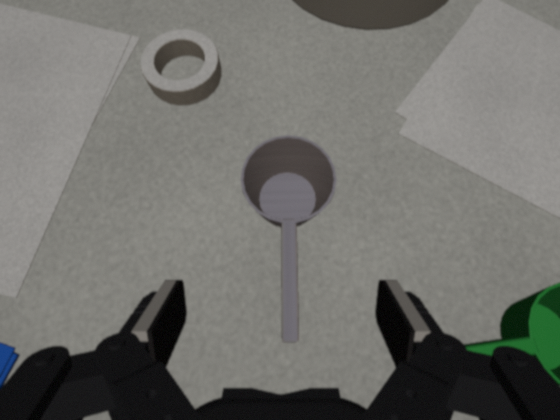

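View pics/c17.png

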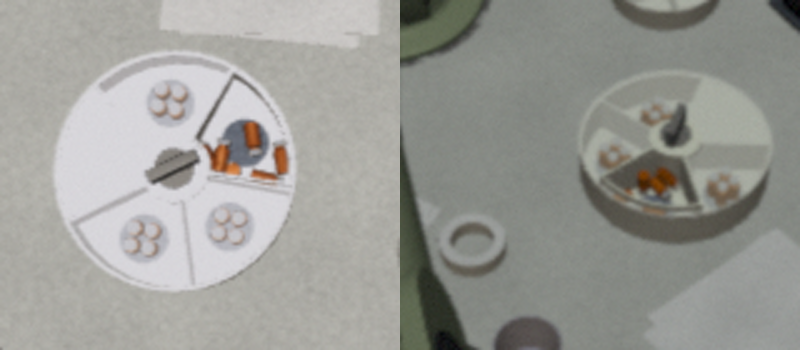

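View pics/s17.png

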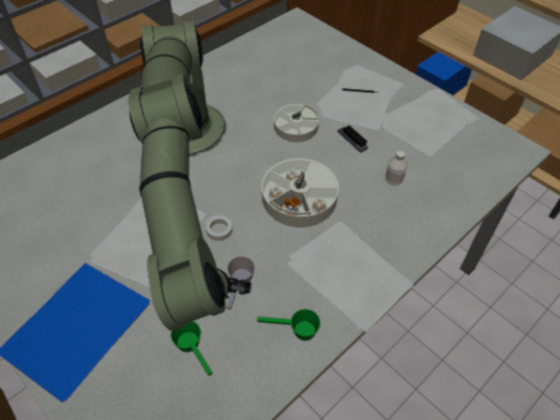

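The cup stands upright, empty and free. All six vials lie in the opening's cell, and the tape, gel and stapler are where they were. Handing in.

```bash
python3 -c "
from workcell import workorder
print(workorder.job_done())"
```

```text
the job is handed in; nothing more can be done
None
```

I handed the job in at about 28.5 s of the 72 s allowed. No verdict was reported, so what follows rests on my own checks.

**What I did:**
- I pressed the knob and turned the cover 216° anticlockwise to the third cell in two 108° turns. The last joint could not cover the whole turn, so I let go and regripped halfway.
- I let the knob spring up over the empty cell.
- I gripped the cup by its handle and tipped it to 100° with the lip 92 mm from the axis over the opening. All six vials slid out.
- I set the cup back where it came from and drew the hand clear.

**Last checks:**
- **Cover:** in the pictures the opening lies symmetrically over the pad of the filled cell. I did not work out a final distance between the two.
- **Vials:** the top view shows all six lying in that cell, and the wrist view shows the cup empty.
- **Cup:** it stands on the desk at its old spot. It touched down at the grasp height, and the fingers are off it.
- **Bystanders:** the bottle, tape and stapler look unmoved, judged by eye from the pictures.
- **Knob:** I did not measure its height in a picture. I judged it up because it rose with the gripper to within about 0.8 mm of fully up, more than 3 mm above where it would have stayed down. The spring still pushed with about 6 N, close to its 5 N at the top.

No check failed or disagreed beyond 1–2 mm between the cameras.

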